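# Refit the hand grip on the steam wand

## Task

The drilled black hand grip of the espresso machine's steam wand is off and lies on the counter. Thread it over the wand's tip and work it up the wand and round the bend by feel, without letting it bind (it should never need more than about 10 N), then seat it against the brass nut at the ball joint with a short steady push of about 10 N and let go. Leave the wand standing where it is and do not disturb the jug, the tamper and the cup.

Things in the scene. Friction and masses are not known exactly. Their poses are not given: they have to be found in the camera images.
- grip: hand grip of black hard plastic, 40 g: a stubby sleeve 28 mm long, round with four flats, 34 mm over opposite flats (each flat 22 mm wide), drilled through by a 15.4 mm bore. Origin at its centre, own x along the bore; both ends alike. It slides easily on the tube. It starts lying on the counter on one flat, centre 17 mm up, bore level.
- wand: steam wand, 12 mm steel tube, standing out from the espresso machine 255 mm above the counter. Origin at the centre of its 33 mm ball joint, x level outwards along the tube, z up. Straight up to x = 116 mm, then bent down 40 degrees in its xz plane (60 mm radius on the centre line) into a straight 80 mm end leg. It swings about the vertical on the ball joint, stiffly (3 N m).
- wand_end: end leg of the same wand. Origin at the extreme tip (rounded, 6 mm radius); own x runs along the leg's centre line from the tip up to the bend (80 mm), rising at 40 degrees; own z is square to it in the plane of the bend, leaning upwards; the tip is about 190 mm above the counter.
- nut: brass gland nut, 33 mm over its corners, round the wand beside the ball joint. Origin and axes are those of wand; it spans x = 16 to 36 mm and its flat outer face is at x = 36 mm. The grip is home when its end bears on this face, its centre at x = 50 mm. The machine's flat front panel stands 60 mm behind the ball centre and reaches from 230 to 400 mm above the counter.
- jug: steel milk jug, 84 mm across, 100 mm high, with a handle; origin under its centre. Leave alone.
- tamper: coffee tamper standing on its 58 mm round foot, 90 mm high; origin under its centre. Leave alone.
- cup: white china cup, 76 mm across, 58 mm high; origin under its centre. Leave alone.
Not all that is in view belongs to the job. There is more than one size of the grip; the job needs the smallest.

How it is judged:
By the outcome, as a careful person would: the job done as asked, in the order asked, and still so for the second after the job is handed in, with the robot touching nothing.
It also fails if it takes over 72 s, if anything falls off the work surface, if the arm or the gripper's body presses on something with over 40 N, if the wrist force passes 120 N, or if a joint passes its speed limit or range.

## Robot

A 6-joint arm with a two-finger parallel gripper is mounted at the origin on the work surface. World frame = base frame: x ahead of the robot, y to its left, z up, the work surface at z = 0. Lengths are in m, angles in degrees, forces in N, time in s.
With the tool pointing down it reaches from about 0.375 to 0.975 m from the base axis. Payload 3.8 kg.
Tool frame: the origin (TCP) lies midway between the tips of the shut fingers; the grasp point (between the pads) lies 19 mm behind it (manip.grasp_offset is the distance from the TCP to the grasp point, in m); x points along the fingers, y is the direction in which the jaws open and shut, and the axes are right-handed (so a half turn about x gives the same grasp; the last joint's range is limited). The gripper opens to 88 mm and grips with 3 to 60 N. Pads are 18 mm wide; open, the fingers measure 123 mm over their backs; the gripper's body (75 mm by 187 mm) begins 45 mm behind the grasp point.
Start: joints at [-67.26, 15.12, 91.902, -0, 72.978, -2.114], TCP at [0.284, -0.612, 0.239] pointing down, gripper open.
Joint ranges: [-150.88, 150.88], [-54.13, 125.18], [17.81, 147.31], [-75.09, 255.09], [0, 152.58], [-146.25, 146.25]. Speed limits (degrees/s): [147.25, 147.25, 180, 180, 180, 180].

## Interface

Orientations are given as a 3x3 rotation matrix whose columns are the frame's x, y, z axes.
In Python, from station import manip gives the robot as it stands.
- The arm moves only by the tool move_arm, never from a script. Its argument "steps" is a list that holds one entry, the list of rows, each a list of 6 numbers: the shift along the tool's x, y, z in cm, then the turn, a rotation vector about the tool's x, y, z in rad. A call has 1 to 8 rows; each row shifts and turns the pose as measured when the row begins, along the tool's axes as they then stand; what a row does not reach is not made up. A row lasts 1/10 s, in which the tool goes at most 50 mm and 8.59 degrees, less where a joint would pass 70% of its speed; a pose out of reach is approached as far as the arm can. A call is refused whole if a number of a shift passes 5 or a number of a turn 0.15, either way. A call with a gripper value outside its range is refused whole. "gripper" is the gripper command: -1 is fully open, 1 is shut, values between are in proportion, set as the call begins (left out, the last holds). The fingers move at their own pace and stop on an object; the grip force is fixed at half the most. Time passes only in rows, so rows that do not move let the fingers close. It gives the time, the measured TCP pose, the force and the opening at its end, in the units of the state.
- manip.get_obs(): the state, without advancing time (a new reading comes with each control period).
- manip.camera(name): name is "scene" or "top" or "wrist"; returns the picture (400x640x3 uint8, blue, green, red); there is no depth.
- manip.camera_model(name): a dict with "fov_y" (degrees; the focal length in pixels is half the picture's height over the tangent of half this angle, whatever the lens; pixels are square), "cx", "cy" (the principal point, pixels), "dist_coeffs" ([k1, k2, p1, p2, k3] as OpenCV has them; the pictures are not rectified), "R" (3x3) and "t" (3): a world point X has camera coordinates R X + t; the wrist camera has in their place "hand_eye" (4x4, takes a point from camera to tool coordinates, whose origin is the TCP and whose axes are the tool frame's). Camera axes: x right, y down, z forward; pixel columns grow to the right and rows downward; lengths in m; the calibration is good to about 2 mm. A picture is of the moment at which its call begins: read the wrist's pose just before it. camera_model takes no time and is no camera call.
- manip.hand_in(): hands the job in, once; it reports no verdict.
The state is a dict: "clock": time; "joint_pos": joint angles; "joint_velocities": joint speeds; "joint_torque": joint torques, N m; "eef_pos": TCP position; "ee_rot": TCP orientation; "wrist_force": force on the tool from outside, world axes, zero at the start; "wrist_torque": the same for the moment, N m; "opening": finger opening in m.
Only numpy, scipy, OpenCV 4.12 (cv2) and the standard library are available. Lean on these libraries where they do the work, as an engineer would, in place of code of your own. Each camera call takes 0.05 s, during which the arm holds its last target.

## Working session

There is one attempt and no reset: what is moved stays moved. The work goes in short steps, Python scripts to look and compute and a tool call to move; the robot and the scene stay as the last step left them, time stands still between calls to the robot, and variables do not carry over. Pictures are saved under pics/ and viewed, and the job is handed in when it is done.

Besides the shell and the picture viewer there is one more tool, called after "Request:" by a JSON object that holds its "fn" and its "kwargs", one argument or row to a line. move_arm: Moves the arm, as the interface text tells. Its arguments: {"type":"object","properties":{"steps":{"type":"array","items":{"type":"array","items":{"type":"array","items":{"type":"number"}}}},"gripper":{"type":"number"}},"required":["steps"]}

```bash
ls; mkdir -p pics; python3 - <<'E'
from station import manip
import cv2,numpy as np
o=manip.get_obs()
for k,v in o.items(): print(k,np.round(v,4).tolist())
for n in ["scene","top","wrist"]:
    cv2.imwrite(f"pics/{n}0.png",manip.camera(n))
    m=manip.camera_model(n); print(n,{k:np.round(v,4).tolist() for k,v in m.items()})
print(manip.grasp_offset, [a for a in dir(manip) if a[0]!='_'])
E
```

```text
pics
clock 0.0
joint_pos [-67.2627, 15.1684, 91.9822, 0.0, 72.9761, -2.1146]
joint_velocities [0.0589, -0.0007, -0.0882, -0.0648, 0.0185, -0.0758]
joint_torque [0.0009, -50.2106, -35.688, 0.0729, 0.0293, -0.0002]
eef_pos [0.2834, -0.6118, 0.2374]
ee_rot [[-0.0009, 0.4203, -0.9074], [0.002, -0.9074, -0.4203], [-1.0, -0.0022, -0.0001]]
wrist_force [-0.072, 0.1954, -0.5021]
wrist_torque [-0.0341, -0.0122, 0.005]
opening 0.0881
scene {'fov_y': 54.7661, 'cx': 320.6693, 'cy': 205.2578, 'dist_coeffs': [-0.0447, 0.0, 0.0, 0.0, 0.0], 'R': [[0.4817, 0.8762, -0.0153], [0.7346, -0.4132, -0.5381], [-0.4778, 0.248, -0.8427]], 't': [-0.3247, -0.3419, 1.3114]}
top {'fov_y': 51.892, 'cx': 316.1034, 'cy': 198.1758, 'dist_coeffs': [-0.0018, 0.0, 0.0, 0.0, 0.0], 'R': [[-0.0131, -0.9999, -0.0026], [-0.9889, 0.0134, -0.1481], [0.1481, 0.0007, -0.989]], 't': [0.0396, 0.6155, 1.1202]}
wrist {'fov_y': 70.1012, 'cx': 326.3057, 'cy': 202.5703, 'dist_coeffs': [0.0158, 0.0, 0.0, 0.0, 0.0], 'hand_eye': [[0.0014, -0.2626, 0.9649, -0.1456], [1.0, -0.001, -0.0017, 0.0005], [0.0014, 0.9649, 0.2626, -0.0672], [0.0, 0.0, 0.0, 1.0]]}
0.0187 ['Unreachable', 'camera', 'camera_model', 'get_obs', 'grasp_offset', 'hand_in']
```

View pics/scene0.png

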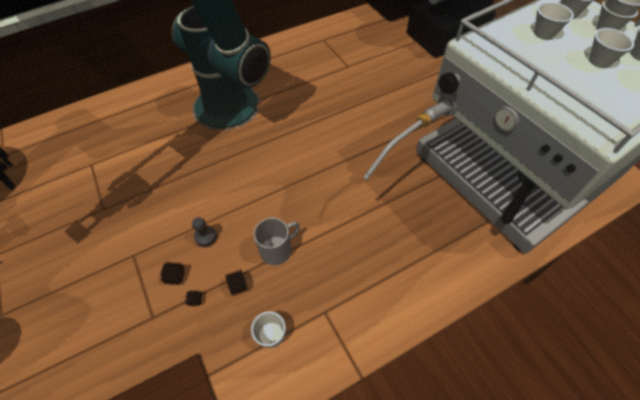

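View pics/top0.png

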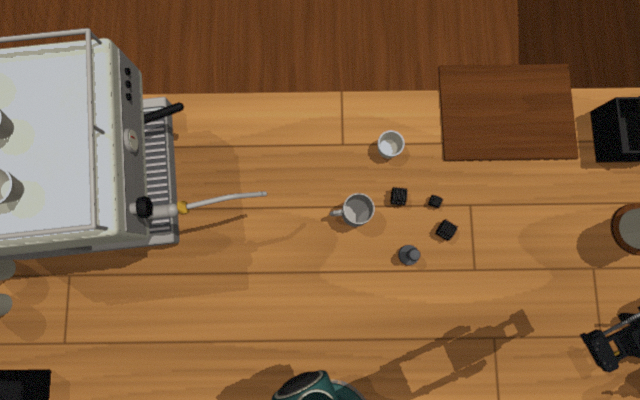

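View pics/wrist0.png

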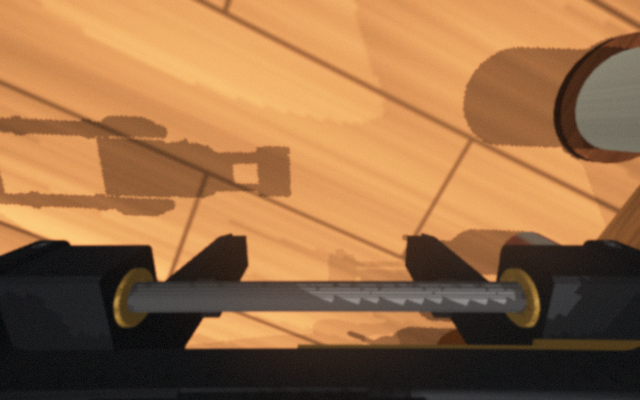

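The scene shows three black grips: top (399,197), (435,201), (446,230). The one at (435,201) looks smallest. The jug is at top (357,209), the tamper at (410,255), the cup at (391,145), the wand tip at (265,194) and the brass nut at (182,208).

```bash
cat > h.py <<'E'
from station import manip
import cv2,numpy as np
def K(m):
    f=200/np.tan(np.radians(m['fov_y']/2)); return np.array([[f,0,m['cx']],[0,f,m['cy']],[0,0,1.]])
def Rt(n,o=None):
    m=manip.camera_model(n)
    if n=='wrist':
        o=o or manip.get_obs()
        T=np.eye(4);T[:3,:3]=np.array(o['ee_rot']);T[:3,3]=o['eef_pos']
        W=np.linalg.inv(T@np.array(m['hand_eye'])); return W[:3,:3],W[:3,3],K(m),np.array(m['dist_coeffs'])
    return np.array(m['R']),np.array(m['t']),K(m),np.array(m['dist_coeffs'])
def ray(n,p,cam=None):
    R,t,k,d=cam or Rt(n)
    u=cv2.undistortPoints(np.array(p,float).reshape(-1,1,2),k,d).reshape(-1,2)
    v=np.c_[u,np.ones(len(u))]@R
    return -R.T@t, v/np.linalg.norm(v,axis=1)[:,None]
def onplane(n,p,z,cam=None):
    c,v=ray(n,p,cam); s=(z-c[2])/v[:,2]; return c+s[:,None]*v
def proj(n,X,cam=None):
    R,t,k,d=cam or Rt(n)
    return cv2.projectPoints(np.array(X,float).reshape(-1,3),cv2.Rodrigues(R)[0],t,k,d)[0].reshape(-1,2)
def tri(pa,pb,a='top',b='scene',ca=None,cb=None):
    c1,v1=ray(a,pa,ca);c2,v2=ray(b,pb,cb)
    out=[]
    for x,y in zip(v1,v2):
        s=np.linalg.lstsq(np.c_[x,-y],c2-c1,rcond=None)[0]
        A=c1+s[0]*x;B=c2+s[1]*y; out.append(np.r_[(A+B)/2,np.linalg.norm(A-B)])
    return np.array(out)
E
python3 - <<'E'
from h import *
t=cv2.imread('pics/top0.png');s=cv2.imread('pics/scene0.png')
a=cv2.resize(t[180:250,330:470],None,fx=5,fy=5,interpolation=cv2.INTER_CUBIC)
b=cv2.resize(t[170:230,130:280],None,fx=5,fy=5,interpolation=cv2.INTER_CUBIC)
c=cv2.resize(s[60:200,340:500],None,fx=4,fy=4,interpolation=cv2.INTER_CUBIC)
cv2.imwrite('pics/a.png',a);cv2.imwrite('pics/b.png',b);cv2.imwrite('pics/c.png',c)
g=cv2.cvtColor(t,cv2.COLOR_BGR2GRAY)
m=(g<50).astype(np.uint8); m[:, :380]=0;m[:185]=0;m[245:]=0;m[:,470:]=0
cs,_=cv2.findContours(m,0,1)
for q in cs:
    if cv2.contourArea(q)>20: 
        r=cv2.minAreaRect(q);p=onplane('top',[r[0]],0.034)[0]
        print(r,cv2.contourArea(q),p, 'mm/px',1000*np.linalg.norm(onplane('top',[np.add(r[0],[1,0])],.034)-p))
E
```

```text
((445.6910400390625, 229.99441528320312), (16.6419677734375, 17.06596565246582), 32.0053825378418) 244.0 [ 0.52174788 -0.33432406  0.034     ] mm/px 2.8301909101678397
((434.5000305175781, 201.50001525878906), (11.180339813232422, 11.180339813232422), 26.56505012512207) 107.0 [ 0.6036056  -0.30719309  0.034     ] mm/px 2.8596291986449542
((397.98468017578125, 197.1230926513672), (15.13223648071289, 18.605209350585938), 7.125016689300537) 234.5 [ 0.61767869 -0.20331026  0.034     ] mm/px 2.8648583822581677
```

View pics/a.png

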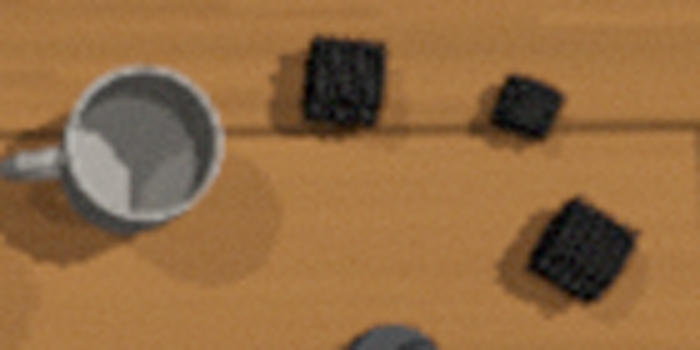

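View pics/b.png

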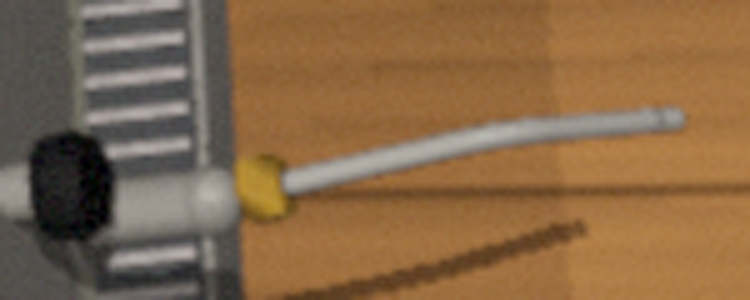

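View pics/c.png

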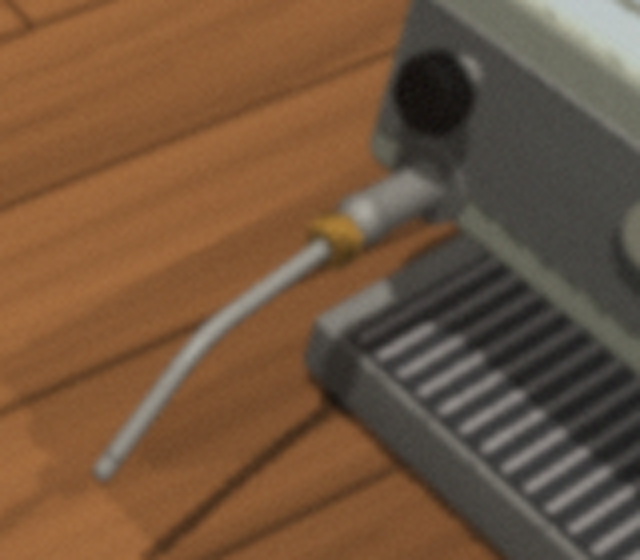

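```bash
python3 - <<'E'
from h import *
print('tip tri',tri([[266.4,193.7]],[[365.2,177.3]]))
print('nut tri (expect z .255)',tri([[183,207.4]],[[424.3,119.3]]))
P=onplane('top',[[183,207.4],[187,207],[200,203.8],[212,200.8],[222,198.2]],0.255);print(P)
tip=onplane('top',[[266.4,193.7]],0.192);print(tip)
tip=onplane('scene',[[365.2,177.3]],0.192);print(tip)
# tube centreline by columns
t=cv2.imread('pics/top0.png');hsv=cv2.cvtColor(t,cv2.COLOR_BGR2HSV)
m=(hsv[...,1]<90)&(hsv[...,2]>90)
pts=[]
for c in range(188,267):
    r=np.where(m[185:215,c])[0]+185
    if len(r): pts.append((c,r.mean(),len(r)))
pts=np.array(pts);print(np.round(pts[::6],1).tolist())
s=pts[(pts[:,0]<226)]
P=onplane('top',s[:,:2],0.255);k=np.polyfit(P[:,1],P[:,0],1);print('x=k y+b',k,'yaw of outward (-y) dir', np.degrees(np.arctan2(-1,-k[0])), P[0],P[-1])
E
```

```text
tip tri [[0.6074909  0.15592281 0.19426248 0.00372276]]
nut tri (expect z .255) [[0.56794065 0.34113278 0.25552488 0.00298689]]
[[0.56725805 0.3399121  0.255     ]
 [0.56806807 0.33066408 0.255     ]
 [0.57514867 0.30072258 0.255     ]
 [0.58180605 0.27303219 0.255     ]
 [0.58759899 0.24992058 0.255     ]]
[[0.60703727 0.15449737 0.192     ]]
[[0.60672891 0.15880593 0.192     ]]
[[188.0, 206.0, 5.0], [194.0, 204.5, 6.0], [200.0, 203.0, 5.0], [206.0, 201.5, 6.0], [212.0, 200.0, 5.0], [218.0, 199.0, 5.0], [224.0, 197.5, 6.0], [230.0, 196.5, 6.0], [236.0, 195.5, 6.0], [242.0, 195.0, 5.0], [248.0, 194.5, 4.0], [254.0, 194.0, 5.0], [260.0, 193.5, 4.0], [266.0, 193.0, 3.0]]
x=k y+b [-0.22477701  0.64441598] yaw of outward (-y) dir -77.33177804248069 [0.57037476 0.3284213  0.255     ] [0.58915066 0.24297572 0.255     ]
```

The tip triangulates to z≈0.194 (expected 0.190) and the nut to z≈0.2555 (expected 0.255). The nut-to-tip distance is 0.188 (expected 0.190) and the wand yaw is about -77.5°, so the measurements agree. I'll move above the smallest grip and look with the wrist camera.

Request:
{"fn": "move_arm", "kwargs": {
  "steps": [
    [[0.5,-1.5,-4.6,0,0,0],[0.5,-1.5,-4.6,0,0,0],[0.5,-1.5,-4.6,0,0,0],[0.5,-1.5,-4.6,0,0,0],[0.5,-1.5,-4.6,0,0,0],[0.5,-1.5,-4.6,0,0,0],[0.5,-1.5,-4.6,0,0,0],[0.5,-1.5,-4.6,0,0,0]]
  ],
  "gripper": -0.2
}}

```text
clock: 0.95
eef_pos: [0.5701, -0.3466, 0.1936]
ee_rot: [[-0.004, 0.409, -0.913], [0.001, -0.913, -0.409], [-1.0, -0.002, 0.003]]
wrist_force: [-0.1, -0.1, 0.3]
opening: 0.053
```

```bash
python3 - <<'E'
from h import *
o=manip.get_obs();print(np.round(o['eef_pos'],4),np.round(o['ee_rot'],3).tolist(),o['clock'],o['opening'],np.round(o['joint_pos'],1))
cv2.imwrite('pics/w1.png',manip.camera('wrist'))
print(proj('wrist',[[.603,-.306,.02]]))
print('knob',tri([[144,207]],[[448.7,83]]))
E
```

```text
[ 0.5701 -0.3466  0.1936] [[-0.004, 0.409, -0.913], [0.001, -0.913, -0.409], [-1.0, -0.002, 0.003]] 0.95 0.053040413347077306 [-33.4  16.1  95.5  -0.1  68.6  32.5]
[[309.08755376 151.18532114]]
knob [[0.55912716 0.39749714 0.3340435  0.00105323]]
```

View pics/w1.png

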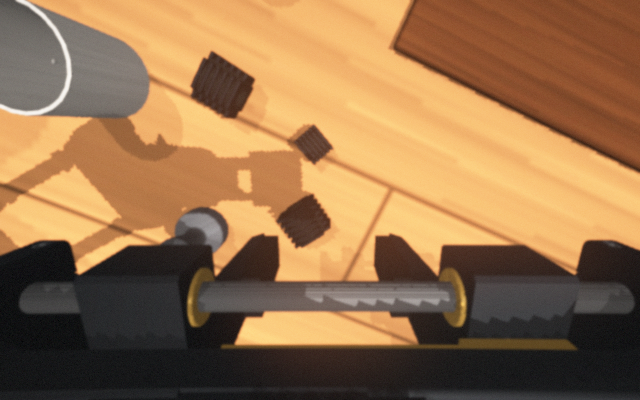

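Wrist view: smallest grip at about (311,144), larger ones at (222,84) and (303,220), tamper top at (202,230). The steam knob is at (0.559,0.397,0.334), so I'll tilt the tool away from the machine when it's at home.

```bash
python3 - <<'E'
from h import *
im=cv2.imread('pics/w1.png')
cv2.imwrite('pics/w1z.png',cv2.resize(im[110:260,260:350],None,fx=4,fy=4,interpolation=cv2.INTER_CUBIC))
g=cv2.cvtColor(im,cv2.COLOR_BGR2GRAY); r=g[115:175,280:345]; print(np.percentile(r,[1,5,10,50]))
m=np.zeros_like(g); m[115:175,280:345]=(r<75)*255
cs,_=cv2.findContours(m,0,1);q=max(cs,key=cv2.contourArea);print(cv2.contourArea(q),cv2.minAreaRect(q))
b=cv2.boxPoints(cv2.minAreaRect(q))
W=onplane('wrist',b,0.034);print(b,W)
W=onplane('wrist',b,0.017)
for i in range(4):
    e=W[(i+1)%4]-W[i];print(np.linalg.norm(e),np.degrees(np.arctan2(e[1],e[0])))
print(W.mean(0))
E
```

```text
[ 64.99  69.    73.   186.  ]
560.5 ((312.4878234863281, 144.60975646972656), (28.111278533935547, 23.42606544494629), 51.34019470214844)
[[294.561   140.95122]
 [312.85367 126.31707]
 [330.41464 148.2683 ]
 [312.12198 162.90244]] [[ 0.60791228 -0.28834804  0.034     ]
 [ 0.62928041 -0.29987687  0.034     ]
 [ 0.61647686 -0.3255788   0.034     ]
 [ 0.59449731 -0.31417684  0.034     ]]
0.02563675224856814 -28.348371308052695
0.030319187264475255 -116.48042550723528
0.02614475545575541 152.58182951337656
0.030731326408910558 62.5535319812121
[ 0.61067007 -0.3066066   0.017     ]
```

View pics/w1z.png

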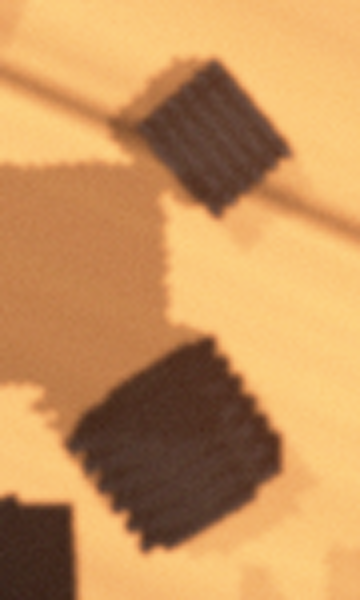

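```bash
cat >> h.py <<'E'
from scipy.spatial.transform import Rotation as Ro, Slerp
def plan(p1,R1,N=None,rv=None,off=None):
    """rows from present pose to (p1,R1); p1 is the position of tool point off. rv: world rotvec instead of R1 (may exceed pi)"""
    o=manip.get_obs();p0=np.array(o['eef_pos']);R0=np.array(o['ee_rot']);off=np.zeros(3) if off is None else np.array(off)
    if rv is None: rv=Ro.from_matrix(np.array(R1)@R0.T).as_rotvec()
    rv=np.array(rv); a=np.linalg.norm(rv)
    q0=p0+R0@off; d=np.array(p1)-q0
    if N is None: N=int(np.ceil(max(a/.148,np.linalg.norm(d)/.048,1)))
    P=[];
    for i in range(N+1):
        R=Ro.from_rotvec(rv*i/N).as_matrix()@R0; P.append((q0+d*i/N-R@off,R))
    rows=[]
    for (a_,A),(b_,B) in zip(P,P[1:]):
        rows.append(np.r_[A.T@(b_-a_)*100, Ro.from_matrix(A.T@B).as_rotvec()])
    for k in range(0,N,8): print([[round(float(x),3)+0. for x in r] for r in rows[k:k+8]])
def toolR(zyaw,tilt):
    "tool z horizontal yaw (deg) when untilted; tilt deg: fingers lean toward -z"
    h=np.array([np.cos(np.radians(zyaw)),np.sin(np.radians(zyaw)),0]);Z=np.array([0,0,1.]);t=np.radians(tilt)
    x=-Z*np.cos(t)-h*np.sin(t); z=h*np.cos(t)-Z*np.sin(t); return np.c_[x,np.cross(z,x),z]
def st(full=False):
    o=manip.get_obs();print('t',round(o['clock'],2),'p',np.round(o['eef_pos'],4),'F',np.round(o['wrist_force'],2),'M',np.round(o['wrist_torque'],3),'op',round(o['opening'],4),'j',np.round(o['joint_pos'],1))
    return o
E
python3 - <<'E'
from h import *
o=st()
plan([.607,-.307,.10],None,rv=[0,0,np.radians(-28+155.9)])
E
```

```text
t 1.0 p [ 0.5751 -0.3404  0.1924] F [ 2.69  1.85 -0.68] M [ 0.078 -0.103 -0.012] op 0.0527 j [-32.9  16.3  95.4   0.3  68.5  32.7]
[[0.579, -0.105, -0.267, -0.14, -0.001, 0.0], [0.579, -0.067, -0.279, -0.14, -0.001, 0.0], [0.578, -0.027, -0.286, -0.14, -0.001, 0.0], [0.578, 0.013, -0.288, -0.14, -0.001, 0.0], [0.578, 0.053, -0.283, -0.14, -0.001, 0.0], [0.578, 0.092, -0.274, -0.14, -0.001, 0.0], [0.578, 0.129, -0.259, -0.14, -0.001, 0.0], [0.577, 0.164, -0.238, -0.14, -0.001, 0.0]]
[[0.577, 0.196, -0.214, -0.14, -0.001, 0.0], [0.577, 0.224, -0.185, -0.14, -0.001, 0.0], [0.577, 0.248, -0.152, -0.14, -0.001, 0.0], [0.577, 0.267, -0.117, -0.14, -0.001, 0.0], [0.576, 0.28, -0.079, -0.14, -0.001, 0.0], [0.576, 0.289, -0.04, -0.14, -0.001, 0.0], [0.576, 0.292, 0.001, -0.14, -0.001, 0.0], [0.576, 0.289, 0.041, -0.14, -0.001, 0.0]]
```

Request:
{"fn": "move_arm", "kwargs": {
  "steps": [
    [[0.58,-0.1,-0.27,-0.14,0,0],[0.58,-0.07,-0.28,-0.14,0,0],[0.58,-0.03,-0.29,-0.14,0,0],[0.58,0.01,-0.29,-0.14,0,0],[0.58,0.05,-0.28,-0.14,0,0],[0.58,0.09,-0.27,-0.14,0,0],[0.58,0.13,-0.26,-0.14,0,0],[0.58,0.16,-0.24,-0.14,0,0]]
  ]
}}

```text
clock: 1.8
eef_pos: [0.5923, -0.3176, 0.141]
ee_rot: [[-0.005, 1.0, 0.028], [0.008, 0.028, -1.0], [-1.0, -0.005, -0.009]]
wrist_force: [0.1, 0.0, 0.2]
opening: 0.0529
```

Request:
{"fn": "move_arm", "kwargs": {
  "steps": [
    [[0.4,0.2,-0.21,-0.14,0,0],[0.4,0.22,-0.18,-0.14,0,0],[0.4,0.25,-0.15,-0.14,0,0],[0.4,0.27,-0.12,-0.14,0,0],[0.4,0.28,-0.08,-0.14,0,0],[0.4,0.29,-0.04,-0.14,0,0],[0.4,0.29,0,-0.14,0,0],[0,0,0,0,0,0]]
  ]
}}

```text
clock: 2.6
eef_pos: [0.6015, -0.3007, 0.1068]
ee_rot: [[-0.013, 0.497, 0.868], [0.013, 0.868, -0.497], [-1.0, 0.005, -0.018]]
wrist_force: [0.4, -0.2, 0.5]
opening: 0.0527
```

```bash
python3 - <<'E'
from h import *
o=st();cam=Rt('wrist',o)
im=manip.camera('wrist');cv2.imwrite('pics/w2.png',im)
st();print(np.round(o['ee_rot'],3).tolist())
print(proj('wrist',[[.604,-.307,.017]],cam))
E
```

```text
t 2.6 p [ 0.6015 -0.3007  0.1068] F [ 0.42 -0.16  0.45] M [-0.004 -0.192  0.02 ] op 0.0527 j [-28.8  21.4  98.3   0.3  61.3 -89.2]
t 2.65 p [ 0.6015 -0.3009  0.1071] F [ 0.24  0.06 -0.06] M [-0.023 -0.133 -0.057] op 0.0529 j [-28.8  21.4  98.3   0.3  61.3 -89. ]
[[-0.013, 0.497, 0.868], [0.013, 0.868, -0.497], [-1.0, 0.005, -0.018]]
[[321.29769032 213.913523  ]]
```

View pics/w2.png

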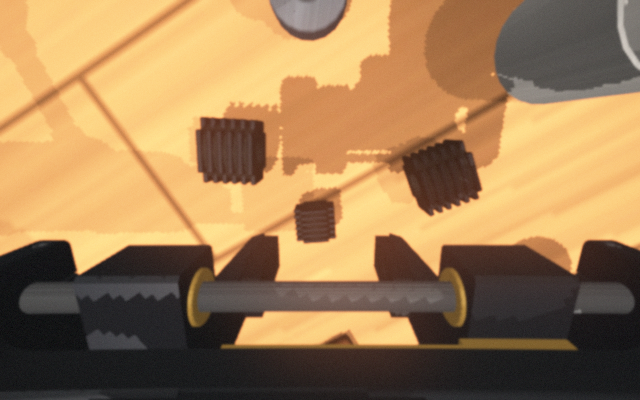

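```bash
python3 - <<'E'
from h import *
im=cv2.imread('pics/w2.png')
cv2.imwrite('pics/w2z.png',cv2.resize(im[100:250,180:490],None,fx=2.5,fy=2.5,interpolation=cv2.INTER_CUBIC))
cv2.imwrite('pics/w2zz.png',cv2.resize(im[190:250,285:350],None,fx=8,fy=8,interpolation=cv2.INTER_CUBIC))
E
```

```text
(no output)
```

View pics/w2z.png

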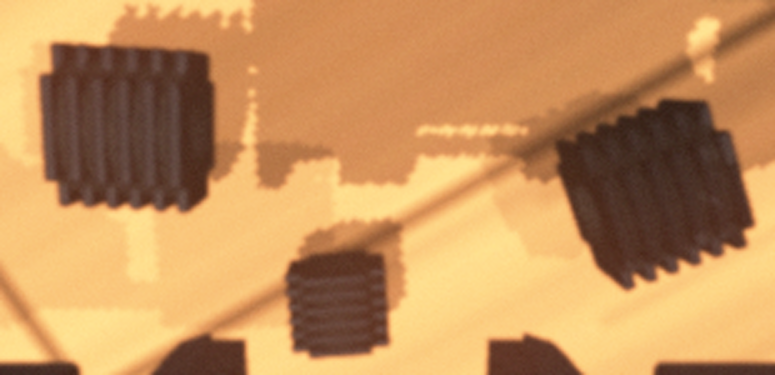

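View pics/w2zz.png

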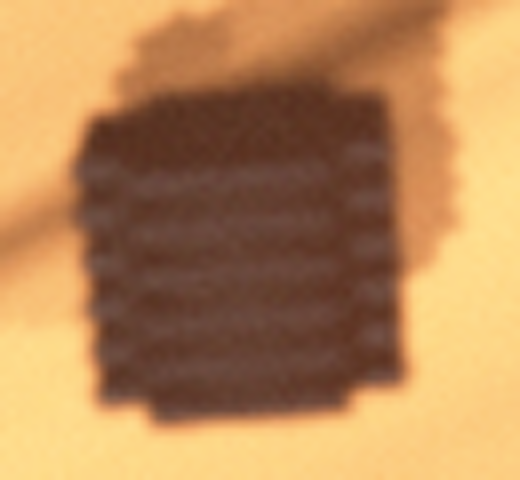

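```bash
python3 - <<'E'
from h import *
o=st()
q=[[315.1,226.6],[314.2,210.6],[316,242.5],[302,226.6],[328,226.6]]
W=onplane('wrist',q,.034);print(W);print(np.linalg.norm(W[1]-W[2]),np.linalg.norm(W[3]-W[4]))
e=W[2]-W[1];print(np.degrees(np.arctan2(e[1],e[0])))
print('tri with top',tri([[435.2,201.4]],[[315.1,226.6]],'top','wrist'))
p=proj('top',[W[0]]);print(p)
E
```

```text
t 2.65 p [ 0.6015 -0.3009  0.1071] F [ 0.24  0.06 -0.06] M [-0.023 -0.133 -0.057] op 0.0529 j [-28.8  21.4  98.3   0.3  61.3 -89. ]
[[ 0.6066128  -0.31439141  0.034     ]
 [ 0.5946302  -0.30813699  0.034     ]
 [ 0.61886723 -0.32078135  0.034     ]
 [ 0.60126465 -0.32358489  0.034     ]
 [ 0.61188181 -0.30533133  0.034     ]]
0.02733703583845333 0.021116739817718656
-27.550885212188245
tri with top [[ 0.60577341 -0.31254244  0.03115723  0.00557074]]
[[436.95601265 200.42608288]]
```

```bash
python3 - <<'E'
from h import *
plan([.6055,-.312,.065],toolR(-27.3,15),off=[-.0104,0,0],N=4)
E
```

```text
[[1.305, -0.197, 0.18, -0.012, 0.061, -0.003], [1.288, -0.197, 0.257, -0.012, 0.061, -0.003], [1.267, -0.197, 0.333, -0.012, 0.061, -0.003], [1.241, -0.199, 0.407, -0.012, 0.061, -0.003]]
```

Request:
{"fn": "move_arm", "kwargs": {
  "steps": [
    [[1.3,-0.2,0.18,-0.012,0.061,-0.003],[1.29,-0.2,0.26,-0.012,0.061,-0.003],[1.27,-0.2,0.33,-0.012,0.061,-0.003],[1.24,-0.2,0.41,-0.012,0.061,-0.003],[0,0,0,0,0,0]]
  ]
}}

```text
clock: 3.15
eef_pos: [0.6027, -0.3126, 0.0556]
ee_rot: [[-0.235, 0.471, 0.85], [0.121, 0.882, -0.455], [-0.965, -0.004, -0.264]]
wrist_force: [-0.5, 0.4, -0.6]
opening: 0.0527
```

```bash
python3 - <<'E'
from h import *
o=st();cam=Rt('wrist',o)
im=manip.camera('wrist');cv2.imwrite('pics/w3.png',im)
st();print(np.round(o['ee_rot'],3).tolist())
print(proj('wrist',[[.6055,-.312,.034],[.6066,-.3144,.034],[.604,-.3085,.034]],cam))
cv2.imwrite('pics/w3z.png',cv2.resize(im[170:300,230:430],None,fx=4,fy=4,interpolation=cv2.INTER_CUBIC))
E
```

```text
t 3.15 p [ 0.6027 -0.3126  0.0556] F [-0.53  0.45 -0.64] M [-0.034 -0.228  0.033] op 0.0527 j [-29.2  33.7  87.4  -0.6  74.2 -90.9]
t 3.2 p [ 0.603  -0.3126  0.0569] F [ 0.64 -0.42 -0.13] M [-0.002 -0.228 -0.009] op 0.0527 j [-29.2  33.6  87.4  -0.5  74.2 -90.9]
[[-0.235, 0.471, 0.85], [0.121, 0.882, -0.455], [-0.965, -0.004, -0.264]]
[[329.79658678 248.13680284]
 [327.2645534  251.47599399]
 [333.56678084 243.41416659]]
```

View pics/w3z.png

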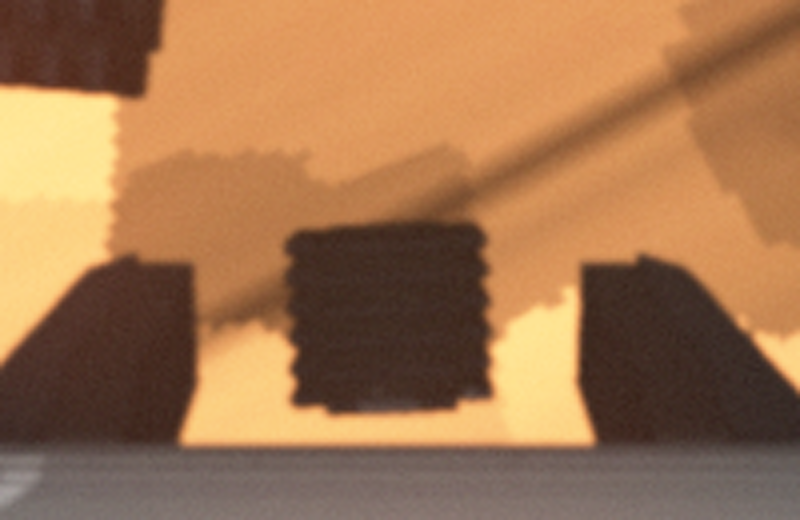

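Request:
{"fn": "move_arm", "kwargs": {
  "steps": [
    [[1.6,0.03,0.44,0,0,0],[1.6,0.03,0.44,0,0,0],[1.5,0.03,0.4,0,0,0],[0,0,0,0,0,0]]
  ]
}}

```text
clock: 3.6
eef_pos: [0.6034, -0.312, 0.007]
ee_rot: [[-0.228, 0.474, 0.85], [0.118, 0.88, -0.46], [-0.967, -0.005, -0.256]]
wrist_force: [0.2, -0.0, -0.6]
opening: 0.0529
```

Request:
{"fn": "move_arm", "kwargs": {
  "steps": [
    [[0,0,0,0,0,0],[0,0,0,0,0,0],[0,0,0,0,0,0],[0,0,0,0,0,0],[0,0,0,0,0,0]]
  ],
  "gripper": 1
}}

```text
clock: 4.1
eef_pos: [0.6036, -0.3119, 0.0082]
ee_rot: [[-0.227, 0.475, 0.851], [0.117, 0.88, -0.46], [-0.967, -0.005, -0.255]]
wrist_force: [-0.1, -0.2, 0.1]
opening: 0.0339
```

```bash
python3 - <<'E'
from h import *
o=st();print(np.round(o['ee_rot'],3).tolist())
E
```

```text
t 4.1 p [ 0.6036 -0.3119  0.0082] F [-0.11 -0.19  0.13] M [ 0.023 -0.276  0.006] op 0.0339 j [-29.2  36.4  88.8  -0.5  69.6 -90.6]
[[-0.227, 0.475, 0.851], [0.117, 0.88, -0.46], [-0.967, -0.005, -0.255]]
```

Request:
{"fn": "move_arm", "kwargs": {
  "steps": [
    [[-2,0,-0.53,0,0,0],[-4.3,0,-1.15,0,0,0],[-4.3,0,-1.15,0,0,0],[-4.3,0,-1.15,0,0,0],[-4.3,0,-1.15,0,0,0],[-2,0,-0.53,0,0,0]]
  ]
}}

```text
clock: 4.7
eef_pos: [0.6015, -0.3095, 0.239]
ee_rot: [[-0.231, 0.475, 0.849], [0.119, 0.88, -0.459], [-0.966, -0.005, -0.26]]
wrist_force: [0.3, -0.5, 0.1]
opening: 0.0338
```

```bash
python3 - <<'E'
from h import *
o=st()
plan([.6166,.10,.2],toolR(-77.6,54.8),off=[-.0091,0,0])
E
```

```text
t 4.7 p [ 0.6015 -0.3095  0.239 ] F [ 0.33 -0.49  0.14] M [-0.09  -0.238 -0.039] op 0.0338 j [-29.1  25.2  79.8  -0.5  90.1 -90.7]
[[1.02, 4.14, -1.9, 0.08, 0.072, 0.056], [1.385, 3.917, -2.129, 0.08, 0.072, 0.056], [1.751, 3.657, -2.312, 0.08, 0.072, 0.056], [2.114, 3.363, -2.447, 0.08, 0.072, 0.056], [2.467, 3.041, -2.531, 0.08, 0.072, 0.056], [2.805, 2.695, -2.564, 0.08, 0.072, 0.056], [3.124, 2.329, -2.545, 0.08, 0.072, 0.056], [3.418, 1.95, -2.474, 0.08, 0.072, 0.056]]
[[3.684, 1.563, -2.352, 0.08, 0.072, 0.056]]
```

Request:
{"fn": "move_arm", "kwargs": {
  "steps": [
    [[1.02,4.14,-1.9,0.08,0.072,0.056],[1.39,3.92,-2.13,0.08,0.072,0.056],[1.75,3.66,-2.31,0.08,0.072,0.056],[2.11,3.36,-2.45,0.08,0.072,0.056],[2.47,3.04,-2.53,0.08,0.072,0.056],[2.8,2.7,-2.56,0.08,0.072,0.056],[3.12,2.33,-2.54,0.08,0.072,0.056],[0,0,0,0,0,0]]
  ]
}}

```text
clock: 5.5
eef_pos: [0.6219, 0.0213, 0.2298]
ee_rot: [[-0.22, 0.927, 0.302], [0.681, 0.368, -0.633], [-0.698, 0.067, -0.713]]
wrist_force: [0.0, -1.2, 0.4]
opening: 0.034
```

```bash
python3 - <<'E'
from h import *
o=st();print(np.round(o['ee_rot'],3).tolist())
plan([.6136,.1256,.164],toolR(-77.6,54.8),off=[-.0091,0,0])
E
```

```text
t 5.5 p [0.6219 0.0213 0.2298] F [ 0.02 -1.17  0.42] M [-0.411 -0.207  0.039] op 0.034 j [-18.8  25.2  90.5  35.2  94.7 -48.9]
[[-0.22, 0.927, 0.302], [0.681, 0.368, -0.633], [-0.698, 0.067, -0.713]]
[[4.264, 0.901, -0.765, 0.052, 0.052, 0.027], [4.318, 0.752, -0.585, 0.052, 0.052, 0.027], [4.359, 0.611, -0.395, 0.052, 0.052, 0.027]]
```

Request:
{"fn": "move_arm", "kwargs": {
  "steps": [
    [[4,0.9,-0.7,0.052,0.052,0.027],[3.9,0.75,-0.58,0.052,0.052,0.027],[3.5,0.6,-0.4,0.052,0.052,0.027],[0,0,0,0,0,0],[0,0,0,0,0,0]]
  ]
}}

```text
clock: 6.0
eef_pos: [0.619, 0.1213, 0.1764]
ee_rot: [[-0.168, 0.976, 0.135], [0.797, 0.215, -0.565], [-0.58, 0.013, -0.814]]
wrist_force: [0.1, -0.0, -0.2]
opening: 0.0338
```

```bash
python3 - <<'E'
from h import *
o=st();print(np.round(o['ee_rot'],3).tolist())
w=manip.camera('wrist');t=manip.camera('top');s=manip.camera('scene')
cv2.imwrite('pics/w4.png',w);cv2.imwrite('pics/t4.png',t);cv2.imwrite('pics/s4.png',s)
cv2.imwrite('pics/ts4.png',np.hstack([cv2.resize(t[160:240,170:330],None,fx=2.4,fy=2.4),]))
cv2.imwrite('pics/t4z.png',cv2.resize(t[150:240,170:330],None,fx=5,fy=5,interpolation=cv2.INTER_CUBIC))
cv2.imwrite('pics/s4z.png',cv2.resize(s[100:240,290:450],None,fx=4,fy=4,interpolation=cv2.INTER_CUBIC))
E
```

```text
t 6.0 p [0.619  0.1213 0.1764] F [ 0.07 -0.02 -0.17] M [-0.406 -0.149 -0.017] op 0.0338 j [-14.6  27.2  98.7  46.9  87.3 -44.3]
[[-0.168, 0.976, 0.135], [0.797, 0.215, -0.565], [-0.58, 0.013, -0.814]]
```

View pics/w4.png

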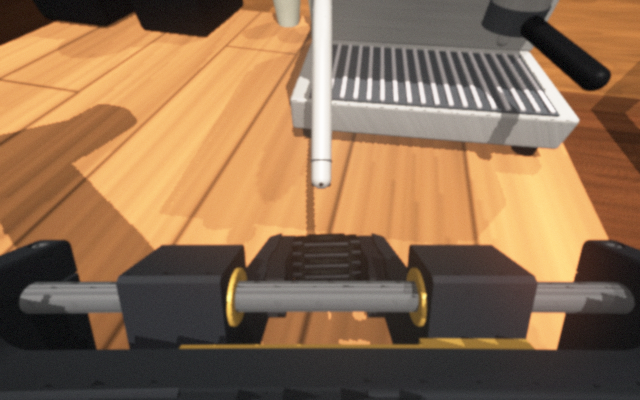

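View pics/t4z.png

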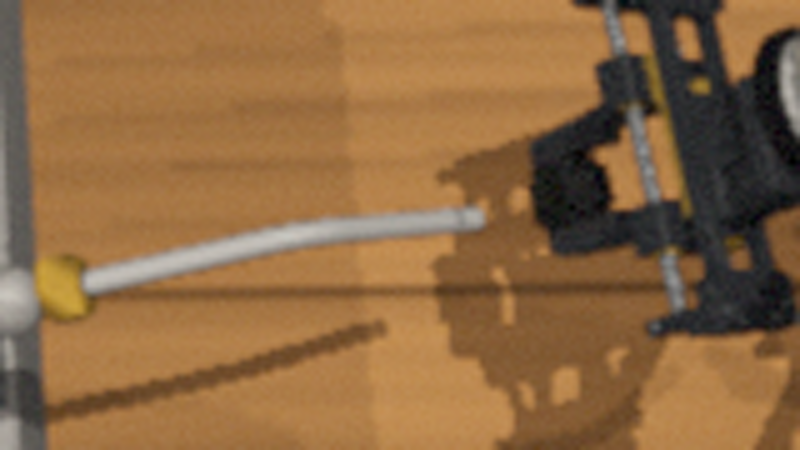

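View pics/s4z.png

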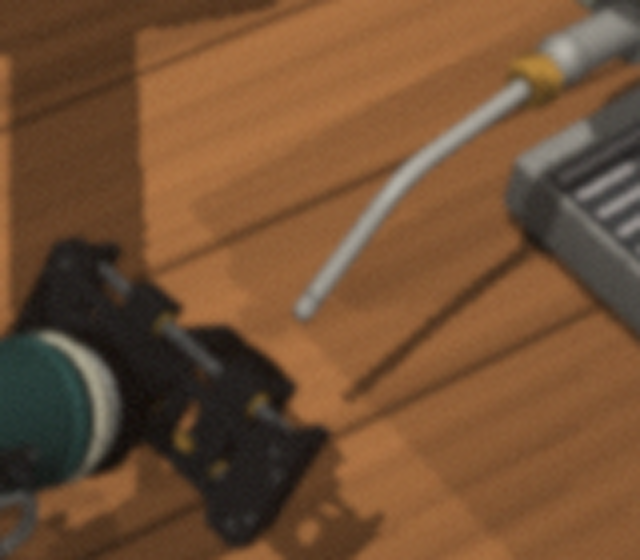

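```bash
python3 - <<'E'
from h import *
w=cv2.imread('pics/w4.png');cv2.imwrite('pics/w4z.png',cv2.resize(w[140:300,240:420],None,fx=4,fy=4,interpolation=cv2.INTER_CUBIC))
hsv=cv2.cvtColor(w,cv2.COLOR_BGR2HSV);g=cv2.cvtColor(w,cv2.COLOR_BGR2GRAY)
for r in range(30,192,10):
    c=np.where((hsv[r,300:345,1]<60)&(g[r,300:345]>110))[0]+300
    print(r,c.min() if len(c) else None,c.max() if len(c) else None, len(c))
E
```

```text
30 312 344 33
40 312 344 33
50 309 340 28
60 305 338 33
70 302 344 36
80 300 344 45
90 300 344 45
100 300 344 45
110 300 344 45
120 300 344 45
130 311 344 34
140 312 330 19
150 312 330 19
160 312 330 19
170 312 330 19
180 312 329 18
190 None None 0
```

View pics/w4z.png

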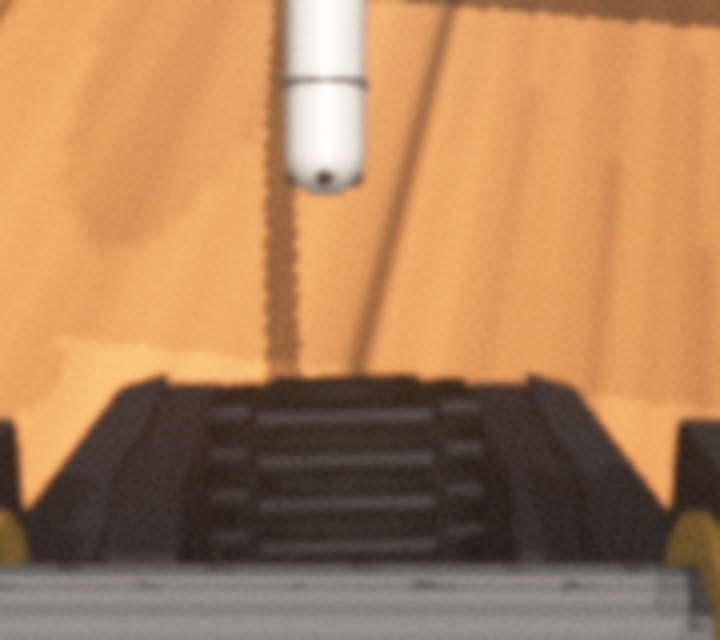

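```bash
cat >> h.py <<'E'
YAW=-77.6; TAU=14.8
dv=np.array([np.cos(np.radians(YAW)),np.sin(np.radians(YAW)),0]);nv=np.array([-dv[1],dv[0],0]);Zv=np.array([0,0,1.])
N0=.6266; S0=-.2376; OFF=np.array([-.0091,0,0])
def wpt(x,z,dn=0): return nv*(N0+dn)+dv*(S0+x)+Zv*(.255+z)
def cl(L):
    "centre line: L = distance from tip along wand (neg = beyond tip). returns x,z,(angle deg below level)"
    a=np.radians(40);arc=.06*a
    if L<=.08:
        x=.116+.06*np.sin(a)+np.cos(a)*(.08-L); z=-.06*(1-np.cos(a))-np.sin(a)*(.08-L); return x,z,40.
    if L<.08+arc:
        th=a-(L-.08)/.06; return .116+.06*np.sin(th),-.06*(1-np.cos(th)),np.degrees(th)
    return .116-(L-.08-arc),0.,0.
def grip_goal(L,half=.014):
    """pose for grip centre at arc L: inside bend, the grip's axis is the chord and centre offset for fit"""
    x,z,a=cl(L); A=np.array(cl(L-half)[:2]);B=np.array(cl(L+half)[:2]); ch=A-B; ang=np.degrees(np.arctan2(-ch[1],ch[0]))
    M=(np.array([x,z])+(A+B)/2)/2
    return wpt(M[0],M[1]),ang
def goto(L,dn=0,dz=0,N=None,extra=0):
    p,a=grip_goal(L); plan(p+nv*dn+Zv*dz,toolR(YAW,a+TAU+extra),off=OFF,N=N)
def where():
    "grip centre in wand coordinates, from arm"
    o=manip.get_obs();R=np.array(o['ee_rot']);C=np.array(o['eef_pos'])+R@OFF
    b=R@np.array([-np.sin(np.radians(TAU)),0,np.cos(np.radians(TAU))])
    F=np.array(o['wrist_force'])
    print('t',round(o['clock'],2),'x %.1f n %.1f z %.1f mm'%tuple(1000*np.array([C@dv-S0,C@nv-N0,C[2]-.255])),'pitch %.1f yaw %.1f'%(np.degrees(np.arcsin(-b[2])),np.degrees(np.arctan2(b[1],b[0]))),'roll %.2f'%np.degrees(np.arcsin(R[2,1])),'Fd %.1f Fn %.1f Fz %.1f Faxial %.1f'%(F@dv,F@nv,F[2],F@b),'op',round(o['opening'],4))
E
python3 - <<'E'
from h import *
print(wpt(*cl(0)[:2]),wpt(0,0));where();goto(-.030);goto(-.030,N=3)
E
```

```text
[0.60731253 0.15579498 0.18953966] [0.56096174 0.36661049 0.255     ]
t 6.15 x 260.3 n 4.4 z -73.1 mm pitch 39.7 yaw -77.0 roll 0.77 Fd 0.7 Fn 0.2 Fz 0.6 Faxial 0.2 op 0.0341
[[2.419, -0.466, -0.305, 0.01, 0.006, -0.009]]
[[0.806, -0.155, -0.102, 0.003, 0.002, -0.003], [0.807, -0.153, -0.1, 0.003, 0.002, -0.003], [0.807, -0.151, -0.098, 0.003, 0.002, -0.003]]
```

Request:
{"fn": "move_arm", "kwargs": {
  "steps": [
    [[0.8,-0.16,-0.1,0.003,0.002,-0.003],[0.8,-0.16,-0.1,0.003,0.002,-0.003],[0.8,-0.16,-0.1,0.003,0.002,-0.003],[0,0,0,0,0,0]]
  ]
}}

```text
clock: 6.55
eef_pos: [0.6126, 0.1392, 0.1675]
ee_rot: [[-0.171, 0.977, 0.13], [0.797, 0.214, -0.564], [-0.579, 0.007, -0.815]]
wrist_force: [0.3, 0.1, -0.4]
opening: 0.0337
```

```bash
python3 - <<'E'
from h import *
where()
w=manip.camera('wrist');t=manip.camera('top');s=manip.camera('scene')
where()
cv2.imwrite('pics/w5z.png',cv2.resize(w[140:300,240:420],None,fx=4,fy=4,interpolation=cv2.INTER_CUBIC))
cv2.imwrite('pics/t5z.png',cv2.resize(t[160:230,220:320],None,fx=7,fy=7,interpolation=cv2.INTER_CUBIC))
cv2.imwrite('pics/s5z.png',cv2.resize(s[130:220,310:420],None,fx=6,fy=6,interpolation=cv2.INTER_CUBIC))
E
```

```text
t 6.55 x 240.6 n 1.5 z -82.2 mm pitch 39.8 yaw -77.3 roll 0.39 Fd -0.1 Fn 0.3 Fz -0.4 Faxial 0.2 op 0.0337
t 6.7 x 241.4 n 2.1 z -81.7 mm pitch 39.8 yaw -77.3 roll 0.46 Fd 0.4 Fn -0.4 Fz -0.6 Faxial 0.7 op 0.0339
```

View pics/w5z.png

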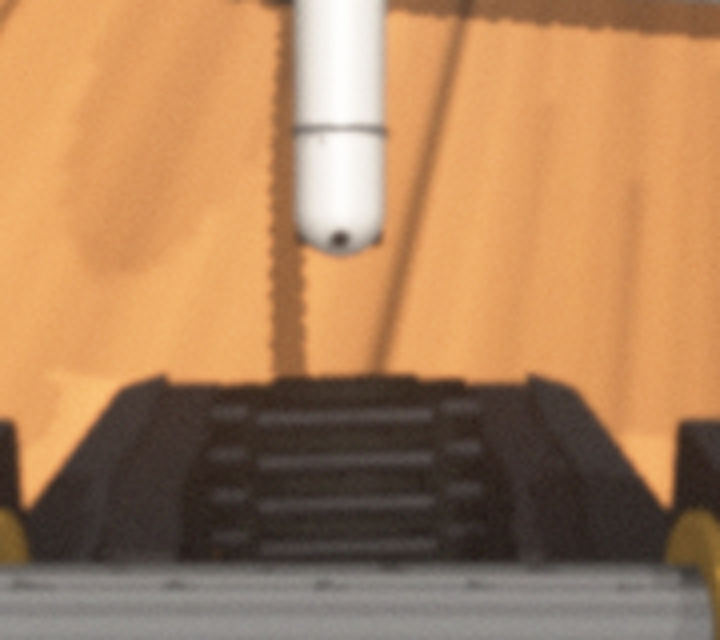

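View pics/t5z.png

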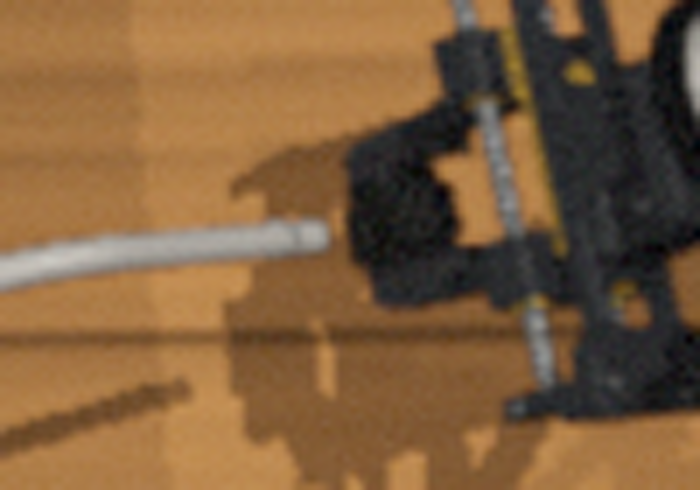

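View pics/s5z.png

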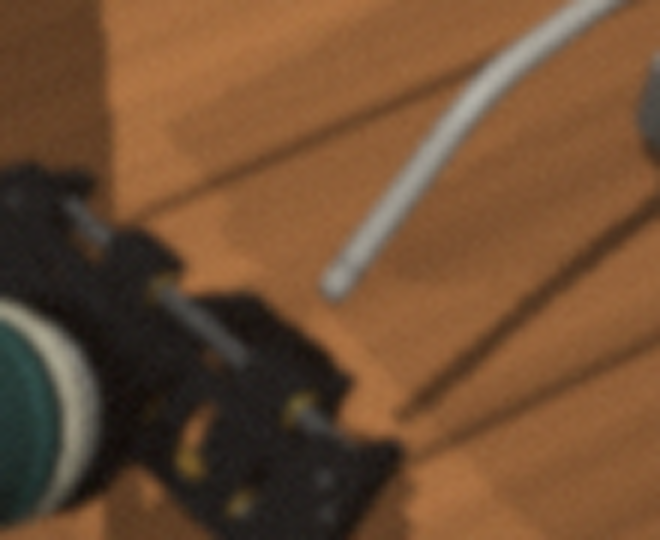

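```bash
sed -i 's/N0=.6266/N0=.6273/' h.py; python3 - <<'E'
from h import *
where();goto(-.022,N=2)
E
```

```text
t 6.7 x 241.4 n 1.4 z -81.7 mm pitch 39.8 yaw -77.3 roll 0.46 Fd 0.4 Fn -0.4 Fz -0.6 Faxial 0.7 op 0.0339
[[0.294, -0.074, -0.338, 0.003, 0.002, -0.003], [0.295, -0.074, -0.337, 0.003, 0.002, -0.003]]
```

Request:
{"fn": "move_arm", "kwargs": {
  "steps": [
    [[0.3,-0.08,-0.34,0.003,0.002,-0.003],[0.3,-0.08,-0.34,0.003,0.002,-0.003],[0,0,0,0,0,0]]
  ]
}}

```text
clock: 7.0
eef_pos: [0.6099, 0.1472, 0.1704]
ee_rot: [[-0.176, 0.977, 0.123], [0.798, 0.215, -0.562], [-0.576, -0.001, -0.818]]
wrist_force: [0.0, -0.5, -0.0]
opening: 0.0335
```

```bash
python3 - <<'E'
from h import *
where()
w=manip.camera('wrist');t=manip.camera('top')
where()
cv2.imwrite('pics/w6z.png',cv2.resize(w[140:300,240:420],None,fx=4,fy=4,interpolation=cv2.INTER_CUBIC))
goto(-.016,N=2);goto(-.022)
E
```

```text
t 7.0 x 232.2 n -0.0 z -79.3 mm pitch 40.0 yaw -77.6 roll -0.05 Fd 0.5 Fn -0.1 Fz -0.0 Faxial 0.4 op 0.0335
t 7.1 x 232.6 n 0.0 z -79.4 mm pitch 40.0 yaw -77.6 roll -0.04 Fd -0.4 Fn -0.4 Fz -0.5 Faxial -0.1 op 0.0337
[[0.075, -0.002, -0.279, 0.0, 0.0, 0.0], [0.075, -0.002, -0.279, 0.0, 0.0, 0.0]]
[[-0.003, -0.005, 0.022, -0.001, 0.0, 0.0]]
```

View pics/w6z.png

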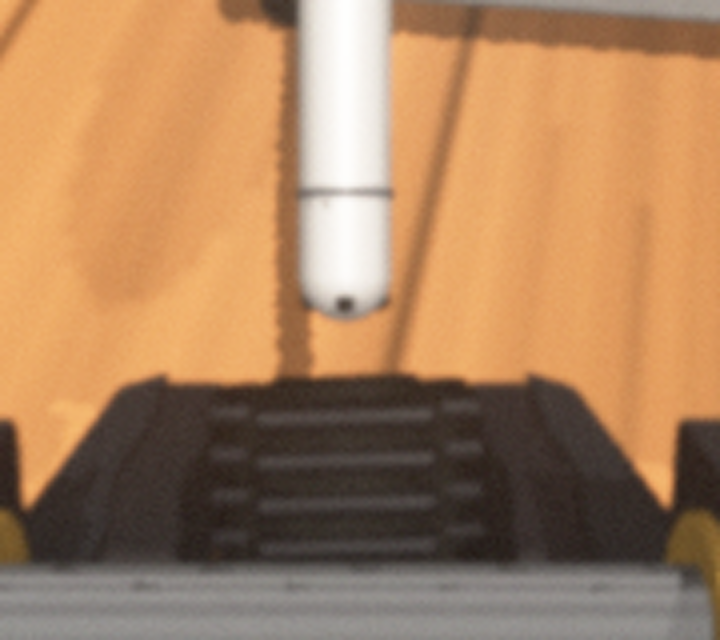

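Request:
{"fn": "move_arm", "kwargs": {
  "steps": [
    [[0.08,-0.02,-0.28,0,0,0],[0.08,-0.02,-0.28,0,0,0],[0.08,0,-0.28,0,0,0],[0.08,0,-0.28,0,0,0]]
  ]
}}

```text
clock: 7.5
eef_pos: [0.6076, 0.1559, 0.178]
ee_rot: [[-0.176, 0.977, 0.123], [0.798, 0.214, -0.563], [-0.576, -0.001, -0.817]]
wrist_force: [0.5, 0.1, 0.1]
opening: 0.034
```

```bash
python3 - <<'E'
from h import *
where()
w=manip.camera('wrist');t=manip.camera('top');s=manip.camera('scene')
where()
cv2.imwrite('pics/w7z.png',cv2.resize(w[140:300,240:420],None,fx=4,fy=4,interpolation=cv2.INTER_CUBIC))
cv2.imwrite('pics/s7z.png',cv2.resize(s[130:220,310:420],None,fx=6,fy=6,interpolation=cv2.INTER_CUBIC))
goto(0,N=4)
E
```

```text
t 7.5 x 223.2 n -0.3 z -71.8 mm pitch 40.0 yaw -77.7 roll -0.05 Fd 0.0 Fn 0.5 Fz 0.1 Faxial -0.1 op 0.034
t 7.65 x 223.2 n -0.3 z -71.7 mm pitch 40.0 yaw -77.6 roll -0.03 Fd -0.1 Fn -0.1 Fz -0.2 Faxial 0.0 op 0.0341
[[0.06, 0.007, -0.234, 0.0, 0.0, 0.0], [0.06, 0.007, -0.234, 0.0, 0.0, 0.0], [0.06, 0.008, -0.234, 0.0, 0.0, 0.0], [0.06, 0.008, -0.234, 0.0, 0.0, 0.0]]
```

View pics/w7z.png

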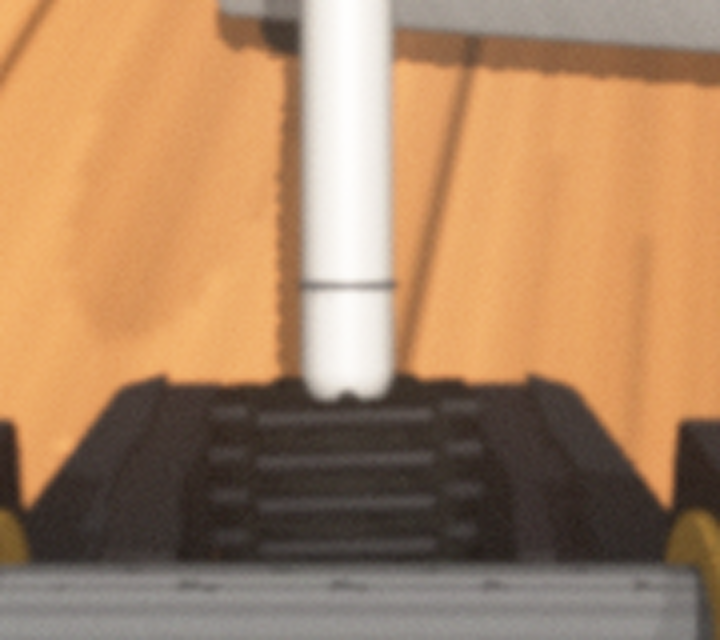

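View pics/s7z.png

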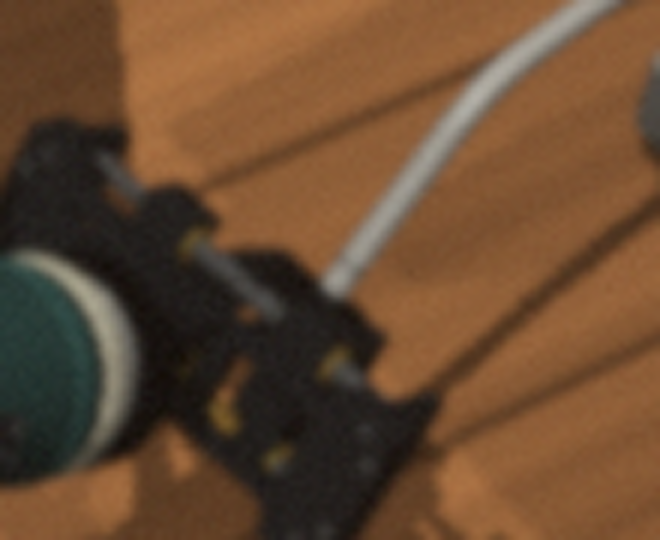

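```bash
python3 - <<'E'
from h import *
m=manip.camera_model('wrist');H=np.linalg.inv(np.array(m['hand_eye']))
cam=(H[:3,:3],H[:3,3],K(m),np.array(m['dist_coeffs']))
b=np.array([-.255,0,.967]);u=np.array([-.967,0,-.255]);C=OFF
for nm,a,h in [('top edge lead',-14,17),('bore top',-14,7.7),('axis',-14,0),('bore bot',-14,-7.7),('bottom edge',-14,-17),('top edge trail',14,17),('tube top at lead',-14,6),('tip now if L=-9.8',-9.8,0)]:
    p=proj(None,[C+b*a/1000+u*h/1000],cam)[0]; print(nm,np.round(p,1),'zoomed row',round((p[1]-140)*4))
w=np.array([[327,140+r/4] for r in (412,458,500,545)]) # rib rows on top flat
E
```

```text
top edge lead [326.3 234.2] zoomed row 377
bore top [326.2 232. ] zoomed row 368
axis [326.2 230.4] zoomed row 362
bore bot [326.2 229. ] zoomed row 356
bottom edge [326.2 227.4] zoomed row 350
top edge trail [326.3 294.4] zoomed row 618
tube top at lead [326.2 231.7] zoomed row 367
tip now if L=-9.8 [326.2 238.4] zoomed row 394
```

```bash
python3 - <<'E'
from h import *
w=manip.camera('wrist');cv2.imwrite('pics/w8.png',w);where()
z=cv2.resize(w[215:280,285:370],None,fx=9,fy=9,interpolation=cv2.INTER_CUBIC)
z=np.clip((z.astype(float)/255)**0.5*255,0,255).astype(np.uint8)
cv2.imwrite('pics/w8z.png',z)
E
```

```text
t 7.7 x 223.3 n -0.4 z -71.9 mm pitch 40.0 yaw -77.7 roll -0.04 Fd 0.2 Fn 0.4 Fz -0.7 Faxial 0.6 op 0.0339
```

View pics/w8z.png

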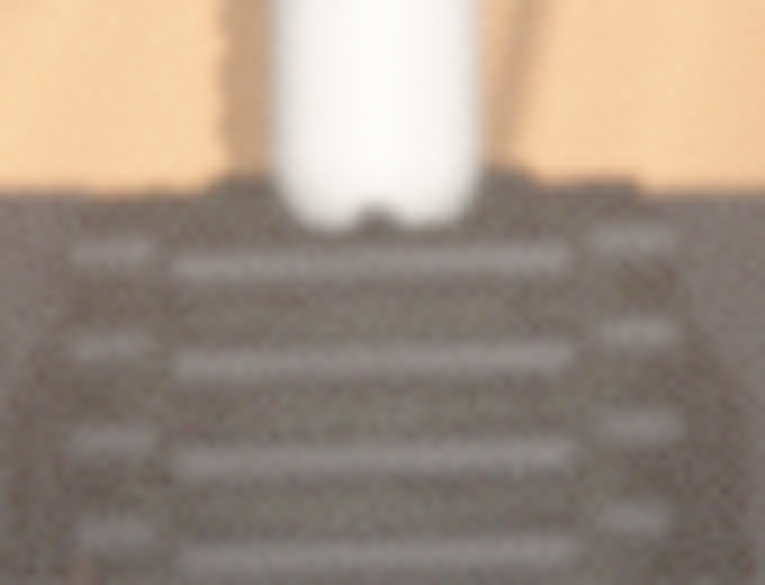

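The tip is cut off by the bore's upper rim (zoom row ~230) and the force is near zero, so it appears to be entering the bore. I'll go on slowly and check by feel.

Request:
{"fn": "move_arm", "kwargs": {
  "steps": [
    [[0.06,0,-0.24,0,0,0],[0.06,0,-0.24,0,0,0]]
  ]
}}

```text
clock: 7.9
eef_pos: [0.6068, 0.1594, 0.1809]
ee_rot: [[-0.176, 0.977, 0.122], [0.798, 0.214, -0.563], [-0.576, -0.001, -0.817]]
wrist_force: [0.1, -0.5, -0.6]
opening: 0.0338
```

Request:
{"fn": "move_arm", "kwargs": {
  "steps": [
    [[0.06,0,-0.24,0,0,0],[0.06,0,-0.24,0,0,0]]
  ]
}}

```text
clock: 8.1
eef_pos: [0.6059, 0.1634, 0.1843]
ee_rot: [[-0.176, 0.977, 0.122], [0.798, 0.214, -0.563], [-0.576, -0.002, -0.817]]
wrist_force: [0.2, 0.2, -0.5]
opening: 0.0341
```

```bash
python3 - <<'E'
from h import *
where();w=manip.camera('wrist');cv2.imwrite('pics/w9.png',w);where()
z=cv2.resize(w[215:280,285:370],None,fx=9,fy=9,interpolation=cv2.INTER_CUBIC)
z=np.clip((z.astype(float)/255)**0.5*255,0,255).astype(np.uint8)
cv2.imwrite('pics/w9z.png',z)
goto(.014,N=4)
E
```

```text
t 8.1 x 215.6 n -0.5 z -65.4 mm pitch 40.0 yaw -77.7 roll -0.09 Fd -0.2 Fn 0.3 Fz -0.5 Faxial 0.2 op 0.0341
t 8.15 x 215.3 n -0.4 z -65.0 mm pitch 40.0 yaw -77.7 roll -0.07 Fd 0.5 Fn 0.2 Fz -0.5 Faxial 0.6 op 0.0344
[[0.085, 0.01, -0.322, 0.0, 0.0, 0.0], [0.085, 0.01, -0.322, 0.0, 0.0, 0.0], [0.085, 0.01, -0.322, 0.0, 0.0, 0.0], [0.085, 0.01, -0.322, 0.0, 0.0, 0.0]]
```

View pics/w9z.png

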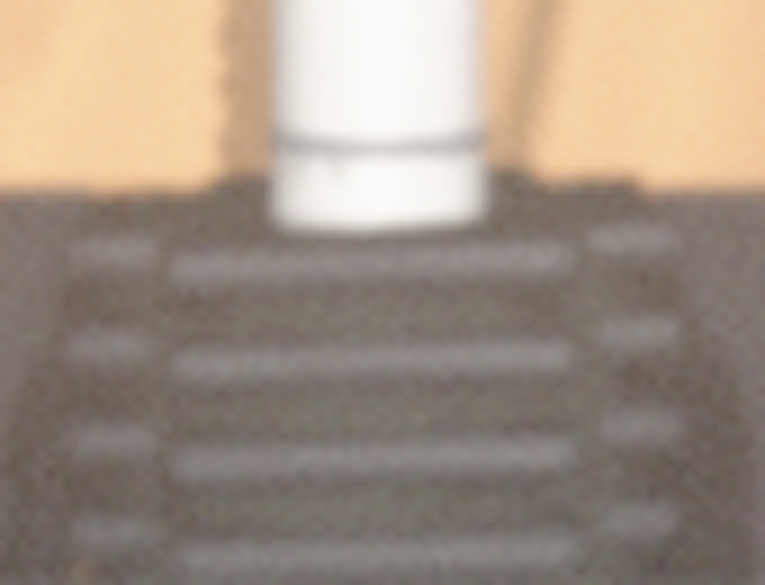

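Request:
{"fn": "move_arm", "kwargs": {
  "steps": [
    [[0.085,0,-0.32,0,0,0],[0.085,0,-0.32,0,0,0],[0.085,0.01,-0.32,0,0,0],[0.085,0.01,-0.32,0,0,0]]
  ]
}}

```text
clock: 8.55
eef_pos: [0.6037, 0.1743, 0.1938]
ee_rot: [[-0.176, 0.977, 0.122], [0.798, 0.214, -0.563], [-0.576, -0.001, -0.818]]
wrist_force: [0.1, 0.4, -0.7]
opening: 0.0338
```

```bash
python3 - <<'E'
from h import *
where();st();goto(.040,N=8)
E
```

```text
t 8.55 x 204.4 n -0.2 z -55.9 mm pitch 40.0 yaw -77.7 roll -0.08 Fd -0.4 Fn 0.2 Fz -0.7 Faxial 0.2 op 0.0338
t 8.55 p [0.6037 0.1743 0.1938] F [ 0.08  0.38 -0.67] M [-0.442 -0.138 -0.039] op 0.0338 j [-10.5  24.2 101.3  49.   85.7 -41.1]
[[0.08, 0.002, -0.304, 0.0, 0.0, 0.0], [0.08, 0.002, -0.304, 0.0, 0.0, 0.0], [0.08, 0.002, -0.304, 0.0, 0.0, 0.0], [0.08, 0.002, -0.304, 0.0, 0.0, 0.0], [0.08, 0.002, -0.304, 0.0, 0.0, 0.0], [0.08, 0.002, -0.304, 0.0, 0.0, 0.0], [0.08, 0.003, -0.304, 0.0, 0.0, 0.0], [0.079, 0.003, -0.304, 0.0, 0.0, 0.0]]
```

Request:
{"fn": "move_arm", "kwargs": {
  "steps": [
    [[0.08,0,-0.3,0,0,0],[0.08,0,-0.3,0,0,0],[0.08,0,-0.3,0,0,0],[0.08,0,-0.3,0,0,0]]
  ]
}}

```text
clock: 8.95
eef_pos: [0.6015, 0.1847, 0.2027]
ee_rot: [[-0.176, 0.977, 0.123], [0.798, 0.214, -0.563], [-0.576, -0.001, -0.818]]
wrist_force: [0.1, -0.8, -0.3]
opening: 0.034
```

Request:
{"fn": "move_arm", "kwargs": {
  "steps": [
    [[0.08,0,-0.3,0,0,0],[0.08,0,-0.3,0,0,0],[0.08,0,-0.3,0,0,0],[0.08,0,-0.3,0,0,0],[0,0,0,0,0,0]]
  ]
}}

```text
clock: 9.45
eef_pos: [0.5992, 0.1951, 0.2118]
ee_rot: [[-0.176, 0.977, 0.123], [0.798, 0.215, -0.563], [-0.576, -0.001, -0.817]]
wrist_force: [-0.2, 1.1, -1.1]
opening: 0.0338
```

```bash
python3 - <<'E'
from h import *
where();st();goto(.044,N=1)
E
```

```text
t 9.45 x 183.2 n -0.1 z -38.0 mm pitch 40.0 yaw -77.6 roll -0.04 Fd -1.1 Fn 0.0 Fz -1.1 Faxial -0.2 op 0.0338
t 9.45 p [0.5992 0.1951 0.2118] F [-0.24  1.11 -1.1 ] M [-0.383 -0.101  0.02 ] op 0.0338 j [ -8.8  22.3 101.7  49.9  85.6 -39.1]
[[0.036, 0.014, -0.124, -0.001, -0.001, 0.0]]
```

Request:
{"fn": "move_arm", "kwargs": {
  "steps": [
    [[0.1,0,0.03,0,0,0],[0,0,0,0,0,0]]
  ]
}}

```text
clock: 9.65
eef_pos: [0.599, 0.1958, 0.2109]
ee_rot: [[-0.176, 0.977, 0.123], [0.798, 0.215, -0.563], [-0.576, -0.001, -0.817]]
wrist_force: [0.1, -0.8, -0.7]
opening: 0.0342
```

```bash
cat >> h.py <<'E'
def perp():
    o=manip.get_obs();R=np.array(o['ee_rot']);t=np.radians(TAU);u=R@np.array([-np.cos(t),0,-np.sin(t)]);b=R@np.array([-np.sin(t),0,np.cos(t)]);F=np.array(o['wrist_force'])
    C=np.array(o['eef_pos'])+R@OFF;x,z=C@dv-S0,C[2]-.255
    # nearest centre line offset
    Ls=np.linspace(-.03,.19,2201);P=np.array([cl(l)[:2] for l in Ls]);D=np.hypot(P[:,0]-x,P[:,1]-z);i=D.argmin();a=np.radians(cl(Ls[i])[2])
    off=(x-P[i,0])*np.sin(a)+(z-P[i,1])*np.cos(a)
    print('L %.1f height over line %.2f n %.2f mm  Fup %.2f Fn %.2f Fax %.2f'%(Ls[i]*1e3,off*1e3,(C@nv-N0)*1e3,F@u,F@nv,F@b))
E
python3 - <<'E'
from h import *
where();perp()
E
```

```text
t 9.65 x 182.4 n -0.2 z -38.9 mm pitch 40.0 yaw -77.6 roll -0.04 Fd 0.8 Fn -0.0 Fz -0.7 Faxial 1.1 op 0.0342
L 42.7 height over line -1.11 n -0.18 mm  Fup -0.03 Fn -0.04 Fax 1.09
```

Request:
{"fn": "move_arm", "kwargs": {
  "steps": [
    [[0.1,0,0.03,0,0,0],[0,0,0,0,0,0]]
  ]
}}

```text
clock: 9.85
eef_pos: [0.599, 0.1962, 0.2101]
ee_rot: [[-0.176, 0.977, 0.123], [0.798, 0.215, -0.563], [-0.576, -0.0, -0.817]]
wrist_force: [-0.5, 0.1, 0.5]
opening: 0.034
```

```bash
python3 - <<'E'
from h import *
where();perp()
E
```

```text
t 9.85 x 182.0 n -0.1 z -39.6 mm pitch 40.0 yaw -77.6 roll -0.03 Fd -0.2 Fn -0.5 Fz 0.5 Faxial -0.5 op 0.034
L 42.5 height over line -1.94 n -0.09 mm  Fup 0.29 Fn -0.50 Fax -0.46
```

Request:
{"fn": "move_arm", "kwargs": {
  "steps": [
    [[0.1,0,0.03,0,0,0],[0,0,0,0,0,0]]
  ]
}}

```text
clock: 10.05
eef_pos: [0.5992, 0.1961, 0.2102]
ee_rot: [[-0.175, 0.977, 0.124], [0.798, 0.214, -0.563], [-0.576, 0.0, -0.817]]
wrist_force: [-0.2, -0.9, -0.2]
opening: 0.0341
```

```bash
python3 - <<'E'
from h import *
where();perp()
E
```

```text
t 10.05 x 182.2 n 0.0 z -39.6 mm pitch 40.0 yaw -77.6 roll 0.02 Fd 0.9 Fn -0.4 Fz -0.2 Faxial 0.8 op 0.0341
L 42.5 height over line -1.83 n 0.04 mm  Fup 0.39 Fn -0.35 Fax 0.79
```

Request:
{"fn": "move_arm", "kwargs": {
  "steps": [
    [[0.1,0,0.03,0,0,0],[0.1,0,0.03,0,0,0]]
  ]
}}

```text
clock: 10.25
eef_pos: [0.5993, 0.1963, 0.2099]
ee_rot: [[-0.175, 0.977, 0.125], [0.798, 0.215, -0.562], [-0.576, 0.002, -0.817]]
wrist_force: [-1.4, -7.2, 6.1]
opening: 0.0339
```

```bash
python3 - <<'E'
from h import *
where();perp();st()
E
```

```text
t 10.25 x 182.0 n 0.1 z -39.8 mm pitch 40.0 yaw -77.5 roll 0.09 Fd 6.7 Fn -2.9 Fz 6.1 Faxial 1.2 op 0.0339
L 42.4 height over line -2.09 n 0.15 mm  Fup 8.98 Fn -2.86 Fax 1.20
t 10.25 p [0.5993 0.1963 0.2099] F [-1.36 -7.16  6.1 ] M [-0.313  0.114  0.454] op 0.0339 j [ -8.7  22.4 101.8  49.9  85.4 -39.3]
```

Request:
{"fn": "move_arm", "kwargs": {
  "steps": [
    [[-0.16,0,-0.04,0,0,0],[0,0,0,0,0,0]]
  ]
}}

```text
clock: 10.45
eef_pos: [0.5997, 0.1951, 0.211]
ee_rot: [[-0.174, 0.977, 0.125], [0.798, 0.214, -0.563], [-0.576, 0.002, -0.817]]
wrist_force: [-0.8, 0.3, -0.5]
opening: 0.0336
```

```bash
python3 - <<'E'
from h import *
where();perp();goto(.058,dz=-.0003,N=5)
E
```

```text
t 10.45 x 183.2 n 0.3 z -38.8 mm pitch 40.0 yaw -77.5 roll 0.10 Fd -0.5 Fn -0.7 Fz -0.5 Faxial -0.1 op 0.0336
L 42.1 height over line -0.51 n 0.25 mm  Fup -0.70 Fn -0.71 Fax -0.06
[[0.075, -0.005, -0.304, 0.0, 0.0, 0.0], [0.075, -0.005, -0.304, 0.0, 0.0, 0.0], [0.075, -0.005, -0.304, 0.0, 0.0, 0.0], [0.075, -0.005, -0.304, 0.0, 0.0, 0.0], [0.075, -0.005, -0.304, 0.0, 0.0, 0.0]]
```

```bash
sed -i 's/OFF=np.array(\[-.0091,0,0\])/OFF=np.array([-.0095,0,.0015])/' h.py; python3 - <<'E'
from h import *
where();perp();goto(.060,dz=-.0003,dn=-.0002,N=6)
for L in (.066,.072,.078,.09,.1,.11,.12,.13,.14): p,a=grip_goal(L);print(L,round(a,1),end=' ')
E
```

```text
t 10.45 x 184.4 n 0.3 z -39.8 mm pitch 40.0 yaw -77.5 roll 0.10 Fd -0.5 Fn -0.7 Fz -0.5 Faxial -0.1 op 0.0336
L 40.6 height over line -0.51 n 0.25 mm  Fup -0.70 Fn -0.71 Fax -0.06
[[0.077, -0.008, -0.311, 0.0, 0.0, 0.0], [0.077, -0.008, -0.311, 0.0, 0.0, 0.0], [0.077, -0.008, -0.311, 0.0, 0.0, 0.0], [0.077, -0.008, -0.311, 0.0, 0.0, 0.0], [0.077, -0.008, -0.311, 0.0, 0.0, 0.0], [0.077, -0.008, -0.311, 0.0, 0.0, 0.0]]
0.066 40.0 0.072 39.4 0.078 37.5 0.09 30.2 0.1 20.9 0.11 11.4 0.12 4.3 0.13 0.6 0.14 -0.0
```

Request:
{"fn": "move_arm", "kwargs": {
  "steps": [
    [[0.08,-0.01,-0.31,0,0,0],[0.08,-0.01,-0.31,0,0,0],[0.08,-0.01,-0.31,0,0,0]]
  ]
}}

```text
clock: 10.75
eef_pos: [0.5971, 0.2031, 0.2162]
ee_rot: [[-0.175, 0.977, 0.123], [0.798, 0.214, -0.563], [-0.576, -0.0, -0.817]]
wrist_force: [-0.4, -0.7, -0.7]
opening: 0.0337
```

Request:
{"fn": "move_arm", "kwargs": {
  "steps": [
    [[0.08,-0.01,-0.31,0,0,0],[0.08,-0.01,-0.31,0,0,0],[0.08,-0.01,-0.31,0,0,0]]
  ]
}}

```text
clock: 11.05
eef_pos: [0.5953, 0.2111, 0.2231]
ee_rot: [[-0.175, 0.977, 0.123], [0.798, 0.214, -0.563], [-0.576, 0.0, -0.817]]
wrist_force: [0.4, -1.8, 0.4]
opening: 0.0341
```

```bash
cat >> h.py <<'E'
def follow(L0,L1,N,dn=0,dz=0,extra=0):
    "rows along the centre line, nominal steps taken from the ideal path started at present pose"
    o=manip.get_obs();p=np.array(o['eef_pos']);R=np.array(o['ee_rot']);rows=[]
    for i in range(1,N+1):
        g,a=grip_goal(L0+(L1-L0)*i/N);R1=toolR(YAW,a+TAU+extra);p1=g+nv*dn+Zv*dz-R1@OFF
        k=1/1  # absolute
        rows.append(np.r_[R.T@(p1-p)*100,Ro.from_matrix(R.T@R1).as_rotvec()]);p,R=p1,R1
    print([[round(float(x),3)+0. for x in r] for r in rows])
E
python3 - <<'E'
from h import *
where();perp();follow(.0595,.076,5,dz=-.0003,dn=-.0002)
E
```

```text
t 11.05 x 167.8 n -0.6 z -27.7 mm pitch 40.0 yaw -77.6 roll 0.01 Fd 1.8 Fn -0.0 Fz 0.4 Faxial 1.1 op 0.0341
L 61.1 height over line -1.92 n -0.59 mm  Fup 1.49 Fn -0.02 Fax 1.14
[[-0.124, 0.039, -0.192, 0.0, 0.0, -0.001], [0.084, 0.0, -0.319, 0.0, 0.0, 0.0], [0.087, 0.0, -0.315, 0.0, -0.003, 0.0], [0.091, 0.0, -0.308, 0.0, -0.01, 0.0], [0.093, 0.0, -0.301, 0.0, -0.016, 0.0]]
```

Request:
{"fn": "move_arm", "kwargs": {
  "steps": [
    [[-0.12,0.04,-0.19,0,0,0],[0.08,0,-0.32,0,0,0],[0.08,0,-0.31,0,-0.003,0]]
  ]
}}

```text
clock: 11.35
eef_pos: [0.5942, 0.2168, 0.2301]
ee_rot: [[-0.175, 0.977, 0.124], [0.797, 0.215, -0.565], [-0.579, -0.0, -0.816]]
wrist_force: [-0.6, -0.7, -0.6]
opening: 0.0337
```

```bash
python3 - <<'E'
from h import *
where();perp();follow(.069,.081,4,dz=-.0003,dn=-.0002)
E
```

```text
t 11.35 x 162.0 n -0.4 z -20.7 mm pitch 39.8 yaw -77.6 roll -0.02 Fd 0.5 Fn -0.7 Fz -0.6 Faxial 0.8 op 0.0337
L 70.0 height over line -0.26 n -0.43 mm  Fup -0.09 Fn -0.72 Fax 0.78
[[0.05, 0.023, -0.164, 0.0, -0.008, 0.0], [0.084, 0.0, -0.275, 0.0, -0.013, 0.0], [0.085, 0.0, -0.27, 0.0, -0.019, 0.0], [0.084, 0.0, -0.265, 0.0, -0.024, 0.0]]
```

Request:
{"fn": "move_arm", "kwargs": {
  "steps": [
    [[0.08,0.02,-0.22,0,-0.008,0],[0.084,0,-0.275,0,-0.013,0],[0.085,0,-0.27,0,-0.019,0]]
  ]
}}

```text
clock: 11.65
eef_pos: [0.5927, 0.2236, 0.2347]
ee_rot: [[-0.17, 0.977, 0.13], [0.772, 0.214, -0.599], [-0.613, -0.001, -0.79]]
wrist_force: [0.0, 0.1, -0.7]
opening: 0.0333
```

```bash
python3 - <<'E'
from h import *
where();perp();follow(.078,.087,3,dz=-.0003,dn=-.0002)
print(grip_goal(.078)[1])
E
```

```text
t 11.65 x 154.9 n -0.4 z -15.7 mm pitch 37.4 yaw -77.7 roll -0.09 Fd -0.1 Fn 0.1 Fz -0.7 Faxial 0.3 op 0.0333
L 78.7 height over line -1.05 n -0.44 mm  Fup -0.60 Fn 0.07 Fax 0.29
[[0.014, 0.024, -0.193, -0.001, -0.022, 0.001], [0.087, 0.0, -0.259, 0.0, -0.029, 0.0], [0.089, 0.0, -0.252, 0.0, -0.035, 0.0]]
37.54714193770834
```

Request:
{"fn": "move_arm", "kwargs": {
  "steps": [
    [[0.01,0.02,-0.22,0,-0.022,0],[0.07,0,-0.26,0,-0.029,0],[0.07,0,-0.25,0,-0.035,0]]
  ]
}}

```text
clock: 11.95
eef_pos: [0.5915, 0.2296, 0.2397]
ee_rot: [[-0.157, 0.977, 0.145], [0.713, 0.214, -0.668], [-0.683, -0.002, -0.73]]
wrist_force: [0.2, 0.7, 0.5]
opening: 0.0341
```

```bash
python3 - <<'E'
from h import *
where();perp();print(grip_goal(.087)[1]);follow(.087,.096,3,dz=-.0003,dn=-.0002)
E
```

```text
t 11.95 x 148.3 n -0.3 z -9.9 mm pitch 32.1 yaw -77.7 roll -0.10 Fd -0.7 Fn 0.4 Fz 0.5 Faxial -0.8 op 0.0341
L 87.5 height over line -0.39 n -0.31 mm  Fup 0.06 Fn 0.36 Fax -0.84
32.48474596053985
[[0.127, 0.011, -0.171, -0.002, -0.034, 0.001], [0.09, 0.0, -0.241, 0.0, -0.046, 0.0], [0.089, 0.0, -0.237, 0.0, -0.05, 0.0]]
```

Request:
{"fn": "move_arm", "kwargs": {
  "steps": [
    [[0.1,0.01,-0.18,0,-0.034,0],[0.08,0,-0.24,0,-0.046,0],[0.08,0,-0.24,0,-0.05,0]]
  ]
}}

```text
clock: 12.25
eef_pos: [0.59, 0.2362, 0.2427]
ee_rot: [[-0.135, 0.977, 0.166], [0.612, 0.214, -0.761], [-0.779, -0.001, -0.627]]
wrist_force: [-0.2, -0.3, -3.8]
opening: 0.0335
```

```bash
python3 - <<'E'
from h import *
where();perp();print(grip_goal(.096)[1]);follow(.096,.105,3,dz=-.0003,dn=-.0002)
E
```

```text
t 12.25 x 140.7 n -0.4 z -5.9 mm pitch 24.0 yaw -77.7 roll -0.07 Fd 0.2 Fn -0.3 Fz -3.8 Faxial 1.7 op 0.0335
L 96.2 height over line -0.50 n -0.37 mm  Fup -3.42 Fn -0.28 Fax 1.75
24.721125463178055
[[0.132, 0.017, -0.202, -0.002, -0.038, 0.0], [0.089, 0.0, -0.236, 0.0, -0.05, 0.0], [0.089, 0.0, -0.236, 0.0, -0.05, 0.0]]
```

Request:
{"fn": "move_arm", "kwargs": {
  "steps": [
    [[0.17,0.01,-0.2,0,-0.038,0],[0.09,0,-0.24,0,-0.05,0]]
  ]
}}

```text
clock: 12.45
eef_pos: [0.5888, 0.2417, 0.2439]
ee_rot: [[-0.117, 0.977, 0.179], [0.537, 0.214, -0.816], [-0.835, 0.0, -0.55]]
wrist_force: [-0.0, -0.1, -1.3]
opening: 0.034
```

```bash
python3 - <<'E'
from h import *
where();perp();
for L in (.100,.101,.102,.103):print(grip_goal(L)[1]);
follow(.102,.108,2,dz=-.0007,dn=-.0002)
E
```

```text
t 12.45 x 134.5 n -0.4 z -4.0 mm pitch 18.6 yaw -77.7 roll 0.01 Fd 0.1 Fn -0.1 Fz -1.3 Faxial 0.5 op 0.034
L 102.8 height over line -1.00 n -0.36 mm  Fup -1.19 Fn -0.07 Fax 0.53
20.901406828972554
19.94647717042119
18.991547511869836
18.036617853318447
[[0.107, 0.015, -0.136, -0.001, -0.043, -0.001], [0.089, 0.0, -0.236, 0.0, -0.05, 0.0]]
```

Request:
{"fn": "move_arm", "kwargs": {
  "steps": [
    [[0.13,0.01,-0.2,0,-0.046,0],[0.09,0,-0.24,0,-0.05,0]]
  ]
}}

```text
clock: 12.65
eef_pos: [0.5878, 0.2467, 0.245]
ee_rot: [[-0.097, 0.977, 0.191], [0.45, 0.214, -0.867], [-0.888, 0.002, -0.461]]
wrist_force: [-0.1, -1.0, -3.6]
opening: 0.0342
```

```bash
python3 - <<'E'
from h import *
where();perp();
for L in (.107,.108,.109,.11):print(grip_goal(L)[1]);
follow(.1085,.1145,2,dz=-.0007,dn=-.0002)
E
```

```text
t 12.65 x 128.5 n -0.3 z -2.2 mm pitch 12.6 yaw -77.6 roll 0.12 Fd 1.0 Fn -0.3 Fz -3.6 Faxial 1.7 op 0.0342
L 109.1 height over line -0.87 n -0.30 mm  Fup -3.26 Fn -0.29 Fax 1.71
14.21689921911297
13.262179998079265
12.327802754947177
11.427166706444464
[[0.127, 0.007, -0.159, 0.0, -0.043, -0.002], [0.083, 0.0, -0.248, 0.0, -0.041, 0.0]]
```

Request:
{"fn": "move_arm", "kwargs": {
  "steps": [
    [[0.18,0.01,-0.18,0,-0.043,0],[0.09,0,-0.25,0,-0.041,0]]
  ]
}}

```text
clock: 12.85
eef_pos: [0.5867, 0.2524, 0.2457]
ee_rot: [[-0.077, 0.977, 0.2], [0.37, 0.214, -0.904], [-0.926, 0.005, -0.378]]
wrist_force: [0.6, -0.7, -2.6]
opening: 0.0342
```

```bash
python3 - <<'E'
from h import *
where();perp();
for L in (.113,.114,.115,.116):print(grip_goal(L)[1]);
follow(.115,.121,2,dz=-.0011,dn=-.0002)
E
```

```text
t 12.85 x 122.0 n -0.2 z -1.1 mm pitch 7.4 yaw -77.6 roll 0.27 Fd 0.8 Fn 0.5 Fz -2.6 Faxial 1.1 op 0.0342
L 115.8 height over line -0.76 n -0.15 mm  Fup -2.45 Fn 0.48 Fax 1.12
8.929332107155279
8.165092517714562
7.435134033477765
6.739477040732578
[[0.157, -0.01, -0.14, 0.001, -0.034, -0.005], [0.082, 0.0, -0.26, 0.0, -0.029, 0.0]]
```

Request:
{"fn": "move_arm", "kwargs": {
  "steps": [
    [[0.18,0,-0.18,0.002,-0.034,-0.005],[0.09,0,-0.26,0.002,-0.029,0]]
  ]
}}

```text
clock: 13.05
eef_pos: [0.5853, 0.2586, 0.2462]
ee_rot: [[-0.066, 0.977, 0.203], [0.307, 0.213, -0.928], [-0.949, 0.001, -0.314]]
wrist_force: [-0.6, -1.0, -1.9]
opening: 0.0339
```

```bash
python3 - <<'E'
from h import *
where();perp();
for L in (.12,.121,.122,.123):print(grip_goal(L)[1]);
follow(.122,.131,3,dz=-.0011,dn=-.0002)
E
```

```text
t 13.05 x 115.2 n -0.1 z -0.3 mm pitch 3.5 yaw -77.7 roll 0.08 Fd 0.8 Fn -0.8 Fz -1.9 Faxial 0.9 op 0.0339
L 122.7 height over line -0.29 n -0.14 mm  Fup -1.88 Fn -0.77 Fax 0.92
4.2997211246305564
3.775378641333237
3.2852094202994855
2.829179641962132
[[0.176, -0.009, -0.16, -0.001, -0.026, -0.002], [0.078, 0.0, -0.274, 0.0, -0.017, 0.0], [0.076, 0.0, -0.28, 0.0, -0.011, 0.0]]
```

Request:
{"fn": "move_arm", "kwargs": {
  "steps": [
    [[0.16,0,-0.2,0,-0.024,0],[0.08,0,-0.28,0,-0.017,0],[0.08,0,-0.28,0,-0.011,0]]
  ]
}}

```text
clock: 13.35
eef_pos: [0.583, 0.2683, 0.2465]
ee_rot: [[-0.052, 0.977, 0.208], [0.254, 0.215, -0.943], [-0.966, 0.004, -0.259]]
wrist_force: [-0.5, -0.2, -1.5]
opening: 0.034
```

```bash
python3 - <<'E'
from h import *
where();perp();
follow(.1315,.1405,3,dz=-.0008,dn=-.0002)
E
```

```text
t 13.35 x 104.6 n -0.3 z 0.3 mm pitch 0.2 yaw -77.6 roll 0.22 Fd 0.1 Fn -0.5 Fz -1.5 Faxial 0.1 op 0.034
L 133.2 height over line 0.28 n -0.35 mm  Fup -1.52 Fn -0.53 Fax 0.14
[[0.138, 0.011, -0.09, 0.001, -0.004, -0.004], [0.076, 0.0, -0.29, 0.0, -0.001, 0.0], [0.077, 0.0, -0.29, 0.0, 0.0, 0.0]]
```

Request:
{"fn": "move_arm", "kwargs": {
  "steps": [
    [[0.16,0.01,-0.28,0,-0.003,0],[0.09,0,-0.35,0,0,0],[0.09,0,-0.35,0,0,0],[0.09,0,-0.35,0,0,0]]
  ]
}}

```text
clock: 13.75
eef_pos: [0.5799, 0.2832, 0.2458]
ee_rot: [[-0.051, 0.977, 0.208], [0.251, 0.214, -0.944], [-0.967, 0.004, -0.257]]
wrist_force: [-0.7, -0.1, -0.4]
opening: 0.0341
```

```bash
python3 - <<'E'
from h import *
where();perp();
E
```

```text
t 13.75 x 89.4 n -0.2 z -0.4 mm pitch 0.1 yaw -77.6 roll 0.23 Fd -0.1 Fn -0.7 Fz -0.4 Faxial -0.1 op 0.0341
L 148.5 height over line -0.40 n -0.16 mm  Fup -0.40 Fn -0.74 Fax -0.09
```

Request:
{"fn": "move_arm", "kwargs": {
  "steps": [
    [[0.09,0,-0.35,0,0,0],[0.09,0,-0.35,0,0,0],[0.09,0,-0.35,0,0,0],[0.09,0,-0.35,0,0,0]]
  ]
}}

```text
clock: 14.15
eef_pos: [0.5768, 0.2981, 0.2458]
ee_rot: [[-0.051, 0.977, 0.207], [0.252, 0.213, -0.944], [-0.966, 0.004, -0.257]]
wrist_force: [0.5, 0.5, 0.2]
opening: 0.0338
```

Request:
{"fn": "move_arm", "kwargs": {
  "steps": [
    [[0.08,0,-0.3,0,0,0],[0.08,0,-0.3,0,0,0],[0.08,0,-0.3,0,0,0],[0,0,0,0,0,0]]
  ]
}}

```text
clock: 14.55
eef_pos: [0.5745, 0.3085, 0.2457]
ee_rot: [[-0.051, 0.977, 0.207], [0.252, 0.214, -0.944], [-0.966, 0.004, -0.257]]
wrist_force: [0.8, -0.6, 0.1]
opening: 0.0338
```

```bash
python3 - <<'E'
from h import *
where();perp();
s=manip.camera('scene');w=manip.camera('wrist');t=manip.camera('top')
z=cv2.resize(s[60:180,360:500],None,fx=4,fy=4,interpolation=cv2.INTER_CUBIC)
cv2.imwrite('pics/s10z.png',z)
z=cv2.resize(w[160:300,240:420],None,fx=4,fy=4,interpolation=cv2.INTER_CUBIC);z=np.clip((z/255.)**.5*255,0,255).astype(np.uint8)
cv2.imwrite('pics/w10z.png',z)
cv2.imwrite('pics/t10z.png',cv2.resize(t[150:250,110:270],None,fx=4,fy=4,interpolation=cv2.INTER_CUBIC))
E
```

```text
t 14.55 x 63.5 n -0.0 z -0.5 mm pitch 0.1 yaw -77.7 roll 0.22 Fd 0.8 Fn 0.6 Fz 0.1 Faxial 0.8 op 0.0338
L 174.4 height over line -0.46 n -0.01 mm  Fup 0.14 Fn 0.60 Fax 0.79
```

View pics/s10z.png

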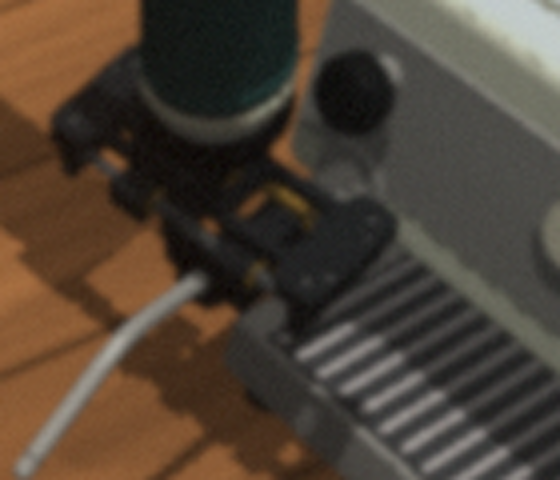

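View pics/w10z.png

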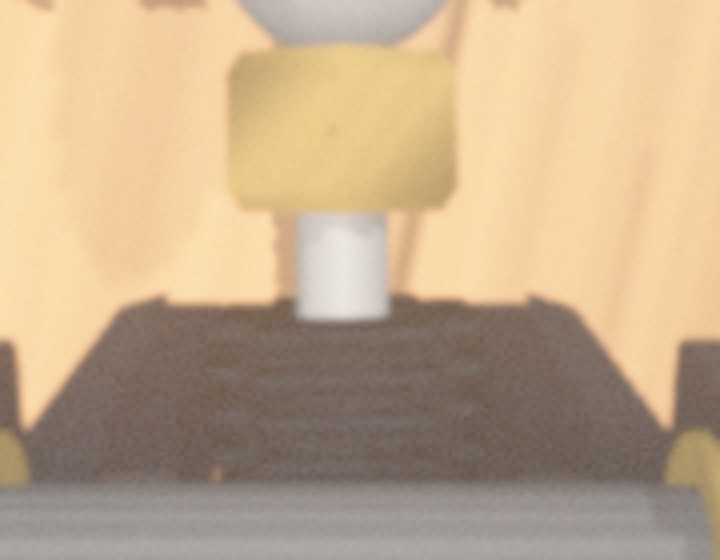

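View pics/t10z.png

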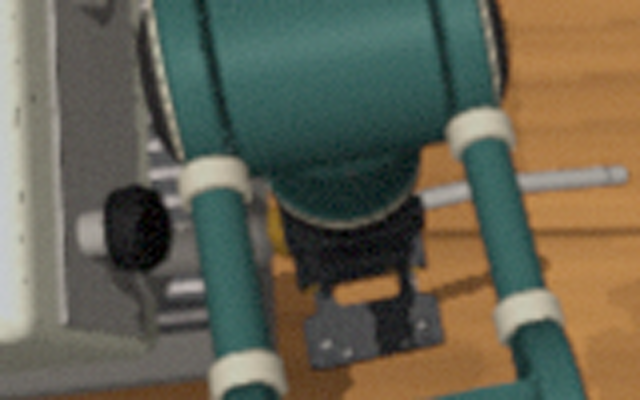

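Wrist view: brass nut at (340,130) zoomed, tube running into the grip, and a gap of about 11–13 mm left (nut face row ~212, grip end row ~305). The top view shows a wrist link near the panel, so I'll check that clearance.

```bash
python3 - <<'E'
from h import *
st();print(np.array(manip.get_obs()['ee_rot'])[:,0])
for z in (.35,.4,.45,.5): print(z,onplane('top',[[146,160],[160,195],[123.5,200]],z).round(3).tolist())
print('nut face',proj('wrist',[wpt(.036,0),wpt(.036,.0145)]))
E
```

```text
t 14.7 p [0.5746 0.3081 0.2457] F [-0.06 -0.48 -0.63] M [-0.122 -0.112  0.023] op 0.034 j [18.3 10.7 97.7 15.7 70.5  0.9]
[-0.05120175  0.2516089  -0.96647366]
0.35 [[0.657, 0.391, 0.35], [0.582, 0.358, 0.35], [0.572, 0.434, 0.35]]
0.4 [[0.645, 0.37, 0.4], [0.573, 0.339, 0.4], [0.564, 0.41, 0.4]]
0.45 [[0.632, 0.348, 0.45], [0.565, 0.319, 0.45], [0.557, 0.386, 0.45]]
0.5 [[0.619, 0.327, 0.5], [0.557, 0.3, 0.5], [0.549, 0.363, 0.5]]
nut face [[326.32873211 207.05160607]
 [326.44664948 207.686209  ]]
```

Request:
{"fn": "move_arm", "kwargs": {
  "steps": [
    [[0.08,0,-0.3,0,0,0],[0.08,0,-0.3,0,0,0],[0.06,0,-0.2,0,0,0]]
  ]
}}

```text
clock: 15.0
eef_pos: [0.573, 0.3162, 0.2457]
ee_rot: [[-0.051, 0.977, 0.206], [0.252, 0.212, -0.944], [-0.966, 0.004, -0.257]]
wrist_force: [-1.1, 0.5, -0.1]
opening: 0.0337
```

```bash
python3 - <<'E'
from h import *
where();perp()
E
```

```text
t 15.0 x 55.7 n 0.2 z -0.5 mm pitch 0.1 yaw -77.7 roll 0.22 Fd -0.8 Fn -0.9 Fz -0.1 Faxial -0.7 op 0.0337
L 182.2 height over line -0.51 n 0.17 mm  Fup -0.10 Fn -0.92 Fax -0.75
```

Request:
{"fn": "move_arm", "kwargs": {
  "steps": [
    [[0.04,0,-0.15,0,0,0],[0.04,0,-0.15,0,0,0]]
  ]
}}

```text
clock: 15.2
eef_pos: [0.5722, 0.3197, 0.2457]
ee_rot: [[-0.051, 0.977, 0.206], [0.252, 0.213, -0.944], [-0.966, 0.004, -0.257]]
wrist_force: [0.4, 0.0, -0.5]
opening: 0.034
```

```bash
python3 - <<'E'
from h import *
where();perp()
E
```

```text
t 15.2 x 52.1 n 0.1 z -0.5 mm pitch 0.1 yaw -77.7 roll 0.22 Fd 0.0 Fn 0.4 Fz -0.5 Faxial 0.0 op 0.034
L 185.8 height over line -0.53 n 0.14 mm  Fup -0.55 Fn 0.37 Fax 0.03
```

Now 1 mm steps until contact.

Request:
{"fn": "move_arm", "kwargs": {
  "steps": [
    [[0.025,0,-0.1,0,0,0]]
  ]
}}

```text
clock: 15.3
eef_pos: [0.5719, 0.3208, 0.2456]
ee_rot: [[-0.051, 0.977, 0.207], [0.251, 0.213, -0.944], [-0.967, 0.004, -0.256]]
wrist_force: [1.1, -2.9, 0.5]
opening: 0.0339
```

Request:
{"fn": "move_arm", "kwargs": {
  "steps": [
    [[0.025,0,-0.1,0,0,0]]
  ]
}}

```text
clock: 15.4
eef_pos: [0.5719, 0.3208, 0.2456]
ee_rot: [[-0.051, 0.977, 0.207], [0.249, 0.213, -0.945], [-0.967, 0.004, -0.254]]
wrist_force: [0.7, -5.8, 1.7]
opening: 0.034
```

Request:
{"fn": "move_arm", "kwargs": {
  "steps": [
    [[0.025,0,-0.1,0,0,0]]
  ]
}}

```text
clock: 15.5
eef_pos: [0.5719, 0.3208, 0.2456]
ee_rot: [[-0.05, 0.977, 0.207], [0.247, 0.213, -0.945], [-0.968, 0.004, -0.252]]
wrist_force: [0.7, -4.9, 1.6]
opening: 0.0342
```

```bash
python3 - <<'E'
from h import *
where();perp()
E
```

```text
t 15.5 x 51.0 n 0.1 z -0.5 mm pitch -0.2 yaw -77.7 roll 0.21 Fd 5.0 Fn -0.3 Fz 1.6 Faxial 5.0 op 0.0342
L 186.9 height over line -0.54 n 0.12 mm  Fup 1.58 Fn -0.34 Fax 4.96
```

Request:
{"fn": "move_arm", "kwargs": {
  "steps": [
    [[0.045,0,-0.18,0,0.002,0]]
  ]
}}

```text
clock: 15.6
eef_pos: [0.5719, 0.3209, 0.2456]
ee_rot: [[-0.05, 0.977, 0.207], [0.246, 0.213, -0.946], [-0.968, 0.004, -0.251]]
wrist_force: [0.4, -9.6, 1.5]
opening: 0.0338
```

Request:
{"fn": "move_arm", "kwargs": {
  "steps": [
    [[0.045,0,-0.18,0,0.002,0],[0.045,0,-0.18,0,0.002,0]]
  ]
}}

```text
clock: 15.8
eef_pos: [0.5719, 0.3208, 0.2457]
ee_rot: [[-0.05, 0.977, 0.206], [0.244, 0.212, -0.946], [-0.968, 0.004, -0.249]]
wrist_force: [0.4, -7.5, 0.6]
opening: 0.034
```

```bash
python3 - <<'E'
from h import *
where();perp()
E
```

```text
t 15.8 x 50.9 n 0.1 z -0.5 mm pitch -0.4 yaw -77.7 roll 0.20 Fd 7.4 Fn -1.2 Fz 0.6 Faxial 7.4 op 0.034
L 187.0 height over line -0.49 n 0.13 mm  Fup 0.55 Fn -1.21 Fax 7.44
```

A slightly firmer push to hold about 10 N for around half a second.

Request:
{"fn": "move_arm", "kwargs": {
  "steps": [
    [[0.06,0,-0.23,0,0.002,0],[0.06,0,-0.23,0,0.002,0]]
  ]
}}

```text
clock: 16.0
eef_pos: [0.5719, 0.3208, 0.2457]
ee_rot: [[-0.049, 0.977, 0.206], [0.241, 0.212, -0.947], [-0.969, 0.003, -0.246]]
wrist_force: [0.1, -9.1, 2.2]
opening: 0.0338
```

Request:
{"fn": "move_arm", "kwargs": {
  "steps": [
    [[0.06,0,-0.23,0,0.002,0],[0.06,0,-0.23,0,0.002,0],[0.06,0,-0.23,0,0.002,0]]
  ]
}}

```text
clock: 16.3
eef_pos: [0.5719, 0.3208, 0.2457]
ee_rot: [[-0.048, 0.978, 0.205], [0.236, 0.21, -0.949], [-0.971, 0.003, -0.24]]
wrist_force: [0.1, -8.7, 2.2]
opening: 0.0335
```

```bash
python3 - <<'E'
from h import *
where();perp()
E
```

```text
t 16.3 x 50.9 n 0.1 z -0.4 mm pitch -0.9 yaw -77.9 roll 0.16 Fd 8.5 Fn -1.8 Fz 2.2 Faxial 8.5 op 0.0335
L 187.0 height over line -0.42 n 0.08 mm  Fup 2.08 Fn -1.77 Fax 8.53
```

Request:
{"fn": "move_arm", "kwargs": {
  "steps": [
    [[0,0,0,0,0,0],[0,0,0,0,0,0]]
  ]
}}

```text
clock: 16.5
eef_pos: [0.572, 0.3205, 0.2459]
ee_rot: [[-0.048, 0.978, 0.204], [0.236, 0.209, -0.949], [-0.971, 0.003, -0.241]]
wrist_force: [-0.2, -0.3, -1.1]
opening: 0.0341
```

Request:
{"fn": "move_arm", "kwargs": {
  "steps": [
    [[0,0,0,0,0,0],[0,0,0,0,0,0],[0,0,0,0,0,0],[0,0,0,0,0,0],[0,0,0,0,0,0]]
  ],
  "gripper": -0.4
}}

```text
clock: 17.0
eef_pos: [0.5718, 0.3224, 0.2462]
ee_rot: [[-0.048, 0.978, 0.204], [0.239, 0.21, -0.948], [-0.97, 0.003, -0.243]]
wrist_force: [0.1, -0.1, -0.6]
opening: 0.0616
```

```bash
python3 - <<'E'
from h import *
where();perp()
w=manip.camera('wrist');z=cv2.resize(w[160:300,240:420],None,fx=4,fy=4,interpolation=cv2.INTER_CUBIC);z=np.clip((z/255.)**.5*255,0,255).astype(np.uint8)
cv2.imwrite('pics/w11z.png',z)
E
```

```text
t 17.0 x 49.3 n 0.3 z 0.1 mm pitch -0.7 yaw -77.9 roll 0.20 Fd 0.1 Fn 0.1 Fz -0.6 Faxial 0.1 op 0.0616
L 188.6 height over line 0.06 n 0.30 mm  Fup -0.65 Fn 0.09 Fax 0.09
```

View pics/w11z.png

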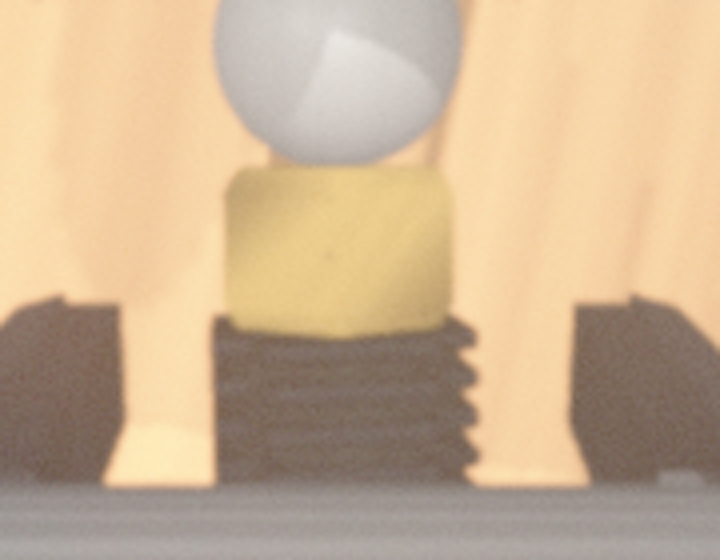

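The grip's end sits on the brass nut with no visible gap (zoomed row ~330) and the fingers are clear on both sides. Retreating.

Request:
{"fn": "move_arm", "kwargs": {
  "steps": [
    [[-0.8,-0.03,0,0,0,0],[-1.5,0,0,0,0,0],[-2.5,0,0,0,0,0],[-3,0,0,0,0,0],[-3,0,0,0,0,0],[-3,0,0,0,0,0],[0,0,0,0,0,0]]
  ]
}}

```text
clock: 17.75
eef_pos: [0.5784, 0.287, 0.3913]
ee_rot: [[-0.045, 0.978, 0.205], [0.239, 0.21, -0.948], [-0.97, 0.006, -0.243]]
wrist_force: [-0.0, 0.5, 0.6]
opening: 0.0619
```

```bash
python3 - <<'E'
from h import *
st()
w=manip.camera('wrist');s=manip.camera('scene');t=manip.camera('top')
cv2.imwrite('pics/w12.png',w);cv2.imwrite('pics/s12.png',s);cv2.imwrite('pics/t12.png',t)
E
```

```text
t 17.75 p [0.5784 0.287  0.3913] F [-0.03  0.52  0.57] M [-0.051 -0.16  -0.007] op 0.0619 j [16.8  7.1 86.7 14.1 84.8  3.6]
```

View pics/w12.png

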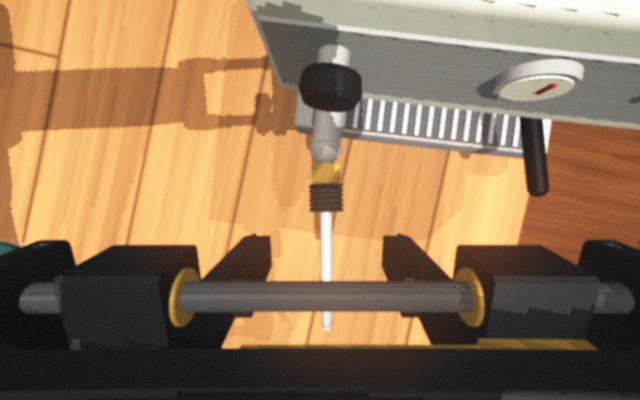

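View pics/s12.png

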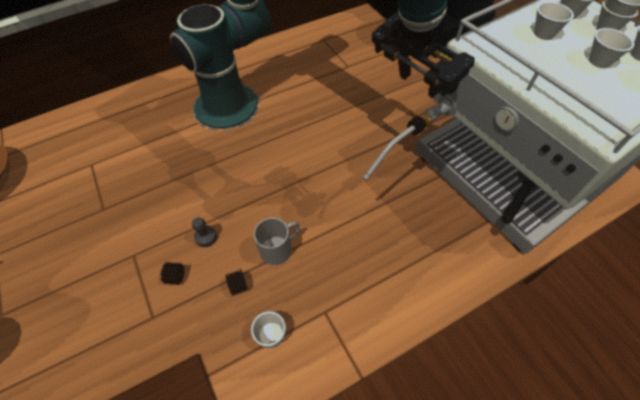

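View pics/t12.png

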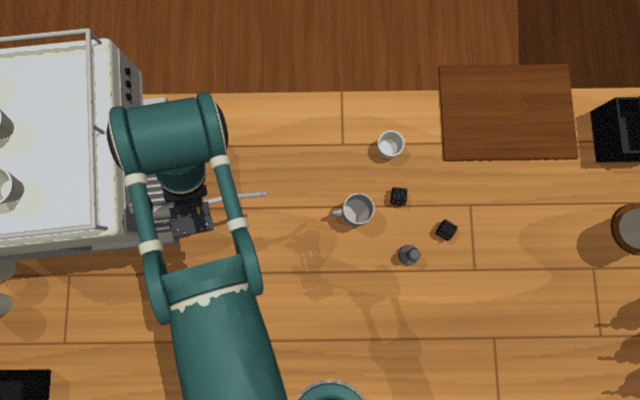

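```bash
python3 - <<'E'
from h import *
for a,b,r in (('scene0','s12',(150,260,180,440)),('scene0','s12',(210,350,190,300)),('top0','t12',(185,205,246,275)),('top0','t12',(125,270,325,425))):
    d=cv2.absdiff(cv2.imread(f'pics/{a}.png'),cv2.imread(f'pics/{b}.png')).max(2)[r[0]:r[1],r[2]:r[3]]
    print(r,(d>60).sum())
# tip column extents
for f in ('top0','t12'):
    h=cv2.cvtColor(cv2.imread(f'pics/{f}.png'),cv2.COLOR_BGR2HSV)
    m=((h[...,1]<90)&(h[...,2]>90))[185:205,245:275];y,x=np.where(m);print(f,x.max()+245,[round(float(y[x==c].mean()+185),1) for c in (5,12,18)])
manip.hand_in();st()
E
```

```text
(150, 260, 180, 440) 1
(210, 350, 190, 300) 187
(185, 205, 246, 275) 0
(125, 270, 325, 425) 0
top0 266 [194.0, 194.0, 193.0]
t12 266 [194.0, 194.0, 193.0]
the job is handed in; nothing more can be done
the job is handed in; nothing more can be done
```

The smallest grip is on the wand, seated against the brass nut and released, and the job is handed in. My last clock reading was about 17.8 s of the 72 s allowed.

**Threading:** I threaded it over the tip and worked it up the leg and round the bend. The force readings I took on the way stayed below about 4 N. The one exception was a deliberate check of the bore clearance on the straight leg, which read 9 N sideways.

**Seating:** The seating push read 7–10 N along the tube for about 0.7 s, and I let the force drop to near zero before opening the gripper.

**Last checks:**
- **Grip:** The wrist picture shows its end on the nut with no visible gap. My position estimate put its centre at 50.9 mm against the nominal 50 mm, which is within the calibration error.
- **Wand:** The tip sits at the same pixels in the top view before and after, so it has not moved.
- **Jug, tamper, cup and other grips:** No change around the jug and cup in the top view, nor around the tamper and jug in the scene view. The only difference found near them was the spot the small grip was taken from.
- **Robot:** The gripper is open, well clear above the wand and touching nothing.

**Disagreement:** The wrist camera and the arm's own readings differed by 2–3 mm on where the grip lay along its axis. Contact with the nut settled the final position.

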